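Lock a jar in the cam-operated jar clamp

TASK

Stand the mustard jar upright in the open jar clamp, between its V-shaped stop and its jaw, without tipping it. Then turn the clamp's knob clockwise (seen from above) until the sprung jaw has dropped fully home onto the jar, off the cam, so that it presses the jar with its whole spring; feel for that point and stop there, because forcing the knob on against its hard stop damages the cam. Let go of everything and leave the other things on the worktop alone.

Things in the scene. Friction and masses are not known exactly. Their poses are not given: they have to be found in the camera images.
- jar_center (a point): Centre (half-way up) of the mustard jar: a round glass jar with a white lid, 59 mm across (56 mm over its lower body) and 103 mm tall, about 0.36 kg, standing loose on the worktop. z is its own upward axis. It can be held anywhere from 60 to 95 mm above its foot.
- jar_clamp: Jar clamp fixed to the worktop; origin on the worktop, mid-base. Wooden plate 110 (x) by 250 mm (y), top face 10 mm up. At +y a steel V-shaped stop, 45 mm high above the plate, opening to -y; at -y a grey housing 84 x 88 mm, top 54 mm above the worktop, with the knob on it (axis at y = -75 mm); between them the jaw.
- nest (a point): On the plate's top, where the middle of the jar's foot rests once the jaw has pushed it home into the V (clamp frame 0, +65, +10 mm; axes as the clamp's). With the jaw open the jar has 9 mm of room along the clamp's y; set it in about 4 mm short of this point, towards the jaw (-y). V and jaw reach 55 mm above the worktop.
- jaw (a joint): Travel of the jaw (upright rubber-faced steel plate 64 mm wide, on two rods) towards the V, m. 0: held back by the cam (open). As the knob turns it creeps back 1 mm, then comes forward; fully home it lies at about 0.010 against a jar in the V and presses it with its whole spring force, 11 N, clear of the cam. A pin at the back of the housing is drawn in by the same travel.
- jaw_unit: The jaw with its spring and its follower nose (hidden in the housing); origin at the clamp's origin.
- knob_grip (a point): On the knob's axis, 82 mm above the worktop, in the middle of its grip: an upright black bar 64 mm long (this point's x), 12 mm thick (its y), 32 mm high (65 to 97 mm above the worktop). Turns with the knob.
- knob (a joint): Turn of the knob, rad, growing clockwise seen from above; at 0 the bar lies along the clamp's x. Starts at 0 to 0.15. The jaw is fully home after 0.75 to 1.5 (the cam sits hidden on its shaft at an angle that differs each time), and starts to drop 0.5 to 0.6 before that. 0.2 rad after home comes a hard stop, the notch's far wall. Turning takes 0.1 to 0.4 N m; the knob stays where it is left.
- knob_unit: The knob with its shaft and hidden cam; origin on the worktop under the knob's axis. More than 40 N between cam and follower (about 1 N m on the knob against its stop) damages the cam.
- spice_jar: A bystander: spice jar 41 mm across, 105 mm tall, origin at its foot.
- lemon: A bystander: whole lemon about 70 mm, origin under its middle.
- pepper_mill: A bystander: dark wooden pepper mill 58 mm across, 170 mm tall, origin at its foot.
- mustard_jar: The same jar as a whole; origin in the middle of its foot, z up.
Things that resemble listed ones, but are neither listed nor needed, are in the scene too. What is shaped like the mustard_jar but green or purple is not meant.

How it is judged:
By the outcome, as a careful person would: the job done as asked, in the order asked, and still so for the second after the job is handed in, with the robot touching nothing.
It also fails if it takes over 64 s, if anything falls off the work surface, if the arm or the gripper's body presses on something with over 40 N, if the wrist force passes 120 N, or if a joint passes its speed limit or range.

ROBOT

A 6-joint arm with a two-finger parallel gripper is mounted at the origin on a cart in front of the work surface, level with it; the furniture and walls round the work are solid. World frame = base frame: x ahead of the robot, y to its left, z up, the work surface at z = 0. Lengths are in m, angles in rad, forces in N, time in s.
With the tool pointing down it reaches from about 0.35 to 0.775 m from the base axis. Payload 5.5 kg.
Tool frame: the origin (TCP) lies midway between the tips of the shut fingers; the grasp point (between the pads) lies grip_point_offset behind it (grip_point_offset is the distance from the TCP to the grasp point, in m); z points along the fingers, y is the direction in which the jaws open and shut (so a half turn about z gives the same grasp; the last joint's range is limited). The gripper opens to 85 mm and grips with 20 to 120 N. Pads are 22 mm wide; open, the fingers measure 114 mm over their backs; the gripper's body (76 mm by 85 mm) begins 54 mm behind the grasp point. The pads swing forward as they close: fully open they stand 13 mm farther back than shut.
Start: joints at [-1.485, 0.313, 0.046, 1.304, 0, 1.431], TCP at [0.129, -0.56, 0.231] pointing down, gripper open.
Joint ranges: [-2.76, 2.76], [-0.86, 1.69], [-1.03, 1.26], [-2.2, 2.34], [-1.47, 1.5], [-3.14, 3.14]. Speed limits (rad/s): [2.57, 2.57, 3.14, 3.14, 3.14, 3.14].

INTERFACE

Orientations are given as a unit quaternion [w, x, y, z].
In Python, from workcell import * gives the robot as it stands.
- The arm moves only by the tool send_rows, never from a script. Its argument "series" is one flat list of numbers, 7 for each row, row after row: the shift along the tool's x, y, z in cm, then the turn, a rotation vector about the tool's x, y, z in degrees, then the opening, from 0 (shut) to 1 (fully open). A call has 1 to 10 rows; each row is the pose to reach, as a shift and turn from the pose commanded when the call began, along the tool's axes at that moment; what a row does not reach only later rows make up. A row lasts 1/12 s, in which the tool goes at most 41.7 mm and 7.16 degrees, less where a joint would pass 70% of its speed; a pose out of reach is approached as far as the arm can. A call with a gripper value outside its range is refused whole. The fingers move at their own pace and stop on an object; "newtons" is the grip in N (left out, the last holds). Time passes only in rows, so rows that repeat a pose let the fingers close. It gives the time, the measured TCP pose, the force and the opening at its end, in the units of the state.
- get_state(): the state, without advancing time (a new reading comes with each control period).
- read_camera(name): name is "side" or "top"; returns the picture (420x560x3 uint8, blue, green, red); there is no depth.
- camera_info(name): a dict with "K" (3x3 intrinsics, pixels), "xyz" and "attitude" of the camera in the world. Camera axes: x right, y down, z forward; pixel columns grow to the right and rows downward; lengths in m; the calibration is good to about 2 mm. A picture is of the moment at which its call begins. camera_info takes no time and is no camera call.
- hand_in(): hands the job in, once; it reports no verdict.
Trained networks look in the newest picture that a camera, given by its name, has taken for a name from the list of things; names that differ only in an ending like _2 or _b are one class to them, and where a whole thing is asked for, a point or a joint stands for the part that bears it (a point fixed in the world has none). Each returns a list of dicts, best first, with "p" (0 to 1); they miss things now and then, are a little off and sometimes report something else, mostly with a low value. They report only what shows in the picture. A call takes as long as a camera call. They do not tell look-alikes from the thing itself.
- silhouettes(camera, label): "pixels" (420x560 bool, what is visible of it) and "box" ([left, top, width, height] in pixels, round what is visible of it).
The state is a dict: "clock": time; "joint_pos": joint angles; "qvel": joint speeds; "tau": joint torques, N m; "tcp_pos": TCP position; "orientation": TCP orientation; "wrist_force": force on the tool from outside, world axes, zero at the start; "ft_torque": the same for the moment, N m; "finger_gap": finger opening in m.
Only numpy, scipy, OpenCV 4.12 (cv2) and the standard library are available. Lean on these libraries where they do the work, as an engineer would, in place of code of your own. Each camera call takes 0.05 s, during which the arm holds its last target. There are 200 camera calls.

## Working session

There is one attempt and no reset: what is moved stays moved. The work goes in short steps, Python scripts to look and compute and a tool call to move; the robot and the scene stay as the last step left them, time stands still between calls to the robot, and variables do not carry over. Pictures are saved under pics/ and viewed, about 8 in all and at most 12, crops included, and the job is handed in when it is done.

Besides the shell and the picture viewer there is one more tool, called after "Call:" as name(argument=value, ...) on one line, values as JSON. send_rows: Moves the arm, as the interface text tells. Its arguments: {"type":"object","properties":{"series":{"type":"array"},"newtons":{"type":"number"}},"required":["series"]}

```bash
mkdir -p pics; ls; python3 - <<'E'
from workcell import *
import cv2,numpy as np
s=get_state();print(s)
try: print(grip_point_offset)
except Exception as e: print(e)
for c in("side","top"):
    i=camera_info(c);print(c,i)
    cv2.imwrite(f"pics/{c}0.png",read_camera(c))
    for l in("mustard_jar","jar_clamp","knob_unit","jaw_unit","spice_jar","lemon","pepper_mill"):
        for d in silhouettes(c,l): 
            m=d["pixels"];r,q=np.nonzero(m);print(c,l,round(d["p"],2),d["box"],"cen",q.mean().round(1),r.mean().round(1))
E
```

```text
pics
{'clock': 0.0, 'joint_pos': array([-1.48459092e+00,  3.13992789e-01,  4.49237757e-02,  1.30359315e+00,
       -2.39938422e-05,  1.43121115e+00]), 'qvel': array([ 2.04622178e-03,  8.60883903e-05,  2.78550711e-04,  1.26624528e-06,
       -1.00121858e-03, -2.90356737e-04]), 'tau': array([ 2.48251890e-04, -4.80630648e+01,  2.98531777e+01,  1.92469172e-02,
       -7.23809876e-05, -7.56614771e-08]), 'tcp_pos': array([ 0.12867447, -0.55986751,  0.23039063]), 'orientation': array([-9.32905475e-04,  9.93633658e-01,  1.12655593e-01,  1.29038640e-05]), 'wrist_force': array([ 0.1160018 ,  0.9088515 , -0.41502525]), 'ft_torque': array([ 0.00619786, -0.02827814,  0.0109888 ]), 'finger_gap': 0.0856641158834194}
0.0187
side {'K': array([[402.95094863,   0.        , 271.83380182],
       [  0.        , 402.95094863, 208.82836402],
       [  0.        ,   0.        ,   1.        ]]), 'xyz': array([ 0.34299033, -0.4113782 ,  0.58141241]), 'attitude': array([-0.44484556,  0.872001  , -0.18132531,  0.09406277])}
side mustard_jar 0.98 [213.0, 161.1, 29.3, 48.7] cen 228.3 183.2
side mustard_jar 0.82 [
[... 631 characters left out ...]
1.        ]]), 'xyz': array([0.51756563, 0.2059403 , 0.96982929]), 'attitude': array([ 0.04947101, -0.70335357,  0.70864553, -0.0258435 ])}
top mustard_jar 0.95 [195.3, 268.9, 34.4, 28.4] cen 212.7 283.9
top mustard_jar 0.92 [145.2, 277.8, 36.0, 29.8] cen 164.3 291.6
top mustard_jar 0.84 [184.2, 218.0, 36.2, 26.4] cen 201.2 231.3
top jar_clamp 0.6 [303.0, 224.6, 117.4, 70.7] cen 359.6 259.8
top knob_unit 0.72 [388.1, 250.9, 16.1, 29.9] cen 397.4 267.5
top jaw_unit 0.56 [344.6, 242.4, 75.2, 31.9] cen 355.8 257.3
top spice_jar 0.76 [301.7, 134.1, 18.2, 34.1] cen 311.6 150.9
top lemon 0.85 [243.1, 172.6, 32.2, 31.3] cen 258.6 188.9
top pepper_mill 0.97 [362.3, 113.9, 41.8, 44.8] cen 381.8 133.1
```

```bash
python3 - <<'E'
import cv2
a=cv2.imread("pics/top0.png")[90:330,120:440];cv2.imwrite("pics/topc.png",cv2.resize(a,None,fx=2.5,fy=2.5,interpolation=2))
E
```

```text
(no output)
```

View pics/topc.png

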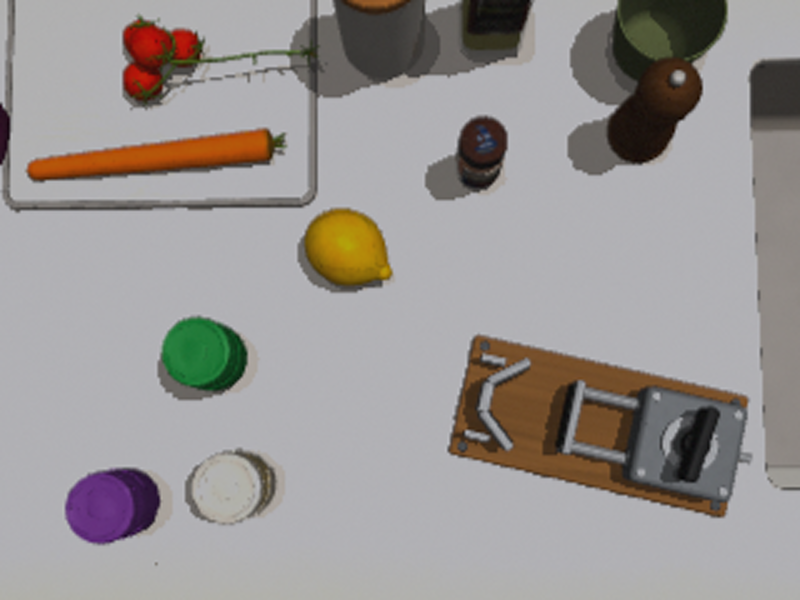

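View pics/side0.png

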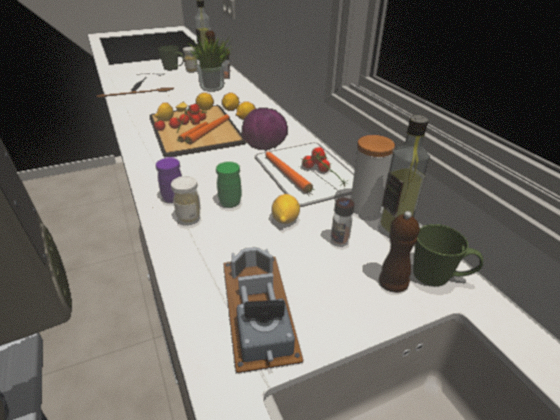

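The top view shows the white-lidded jar at px (211,285), purple and green look-alikes left and above it, and the clamp at right: plate corners at crop (475,335), (748,397), (724,516), (450,453). The V is towards image left and the knob at right, and the clamp is clear of other things. The side view agrees: white jar at (186,200), clamp at (260,310).

```bash
cat > h.py <<'E'
import numpy as np,cv2
from workcell import *
from scipy.spatial.transform import Rotation as R
from scipy.optimize import least_squares
def cam(c):
    i=camera_info(c);q=i["attitude"];return i["K"],i["xyz"],R.from_quat([q[1],q[2],q[3],q[0]]).as_matrix()
def ray(c,u,v,z):
    K,t,M=cam(c);d=M@np.linalg.solve(K,[u,v,1]);return t+d*(z-t[2])/d[2]
def proj(c,P):
    K,t,M=cam(c);p=(np.atleast_2d(P)-t)@M@K.T;return p[:,:2]/p[:,2:]
E
python3 - <<'E'
from h import *
K,t,M=cam("top")
print("axes test",proj("top",[[.5,0,0],[.6,0,0],[.5,.1,0]]))
off=lambda p:(p[0]/2.5+120-.3,p[1]/2.5+90-.3)
C=[(475,335),(748,397),(724,516),(450,453)]
W=np.array([ray("top",*off(c),.01) for c in C]);print(W.round(4))
print("sizes",[np.linalg.norm(W[i]-W[(i+1)%4]).round(4) for i in range(4)])
print("lid",ray("top",*off((228,488)),.103))
# jar by silhouettes in both cams: fit cylinder position by mask extents
def cyl(x,y):
    a=np.linspace(0,2*np.pi,60);P=[]
    for r,z in((.028,0),(.028,.07),(.0295,.075),(.0295,.103)):P+= [np.c_[x+r*np.cos(a),y+r*np.sin(a),0*a+z]]
    return np.vstack(P)
obs={"top":[195.3,268.9,34.4,28.4],"side":[172.1,174.3,29.1,51.3]}
def box(c,x,y):
    p=proj(c,cyl(x,y));return np.r_[p.min(0),p.max(0)]
for cs in(["top"],["side"],["top","side"]):
    f=lambda v:np.concatenate([box(c,*v)-np.array([obs[c][0],obs[c][1],obs[c][0]+obs[c][2],obs[c][1]+obs[c][3]]) for c in cs])
    r=least_squares(f,[.35,.35]);print(cs,r.x.round(4),r.fun.round(1))
# clamp fit: plate corners (visible), with pose x,y,yaw
plate=np.array([[-.055,.125,.01],[.055,.125,.01],[.055,-.125,.01],[-.055,-.125,.01]])
O=np.array([off(c) for c in C])
c0=W.mean(0);d=W[0]+W[3]-W[1]-W[2];yaw=np.arctan2(d[1],d[0])-np.pi/2
def tr(v,P): return np.asarray(P)@R.from_euler("z",v[2]).as_matrix().T+[v[0],v[1],0]
best=None
import itertools
for k in range(4):
  for s in(1,-1):
    OO=np.roll(O[::s],k,0)
    r=least_squares(lambda v:(proj("top",tr(v,plate))-OO).ravel(),[c0[0],c0[1],yaw])
    if best is None or r.cost<best.cost:best=r
print("clamp",best.x.round(4),best.fun.round(1))
v=best.x
print("knob,nest,world",tr(v,[[0,-.075,.082],[0,.065,.01],[0,.061,.01]]).round(4))
print("side pred plate",proj("side",tr(v,plate)).round(1).tolist(),"top knob",proj("top",tr(v,[[-.032,-.075,.097],[.032,-.075,.097]])).round(1))
img=read_camera("side").copy()
s=img[225:385,205:325]
cv2.imwrite("pics/sidec.png",cv2.resize(s,None,fx=3.7,fy=3.7,interpolation=2))
t_=cv2.imread("pics/top0.png")
E
```

```text
axes test [[381.07434384 267.59972883]
 [379.64935887 223.14621366]
 [336.27397776 267.82912083]]
[[ 0.5992  0.1587  0.01  ]
 [ 0.5419 -0.0826  0.01  ]
 [ 0.4377 -0.0574  0.01  ]
 [ 0.4938  0.1825  0.01  ]]
sizes [np.float64(0.248), np.float64(0.1072), np.float64(0.2464), np.float64(0.1081)]
lid [0.4689049  0.36435256 0.103     ]
['top'] [0.4724 0.3675] [-0.4 -0.7  0.5  0.7]
['side'] [0.4719 0.3665] [-0.8  0.2  0.8 -0.2]
['top', 'side'] [0.4722 0.3673] [-0.3 -0.6  0.5  0.7 -0.7  0.   0.9 -0.5]
clamp [0.5182 0.0503 2.9105] [ 0.6 -0.6  0.6  0.8 -0.9  0.2 -0.3 -0.5]
knob,nest,world [[ 0.5354  0.1233  0.082 ]
 [ 0.5033 -0.013   0.01  ]
 [ 0.5042 -0.0091  0.01  ]]
side pred plate [[303.7, 359.2], [235.0, 370.3], [222.0, 261.0], [274.7, 254.6]] top knob [[333.  235.9]
 [326.3 266.6]]
```

View pics/sidec.png

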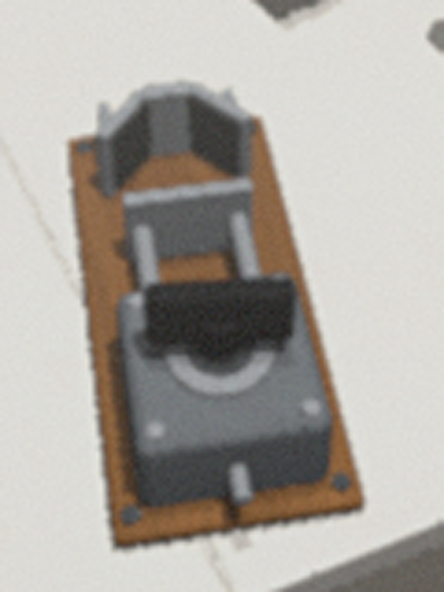

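The side close-up shows the clamp clearly: V at the far end, jaw open, bar across, and plate corners within about 2 px of the prediction. The clamp yaw is the half-turn alternative of the fit. I'll fit both cameras jointly and plan the first move.

```bash
cat >> h.py <<'E'
def tr(v,P): return np.asarray(P)@R.from_euler("z",v[2]).as_matrix().T+[v[0],v[1],0]
def down(yaw): # tool x at yaw (deg), z down
    y=np.radians(yaw);x=[np.cos(y),np.sin(y),0];return R.from_matrix(np.c_[x,np.cross([0,0,-1],x),[0,0,-1]])
def now():
    s=get_state();q=s["orientation"];return s["tcp_pos"],R.from_quat([q[1],q[2],q[3],q[0]])
def rel(p,yaw,base=None):
    p0,r0=base or now();return (r0.inv().apply(np.array(p)-p0)*100).round(2),np.degrees((r0.inv()*down(yaw)).as_rotvec()).round(2)
E
python3 - <<'E'
from h import *
off=lambda p:(p[0]/2.5+120-.3,p[1]/2.5+90-.3)
T=np.array([off(c) for c in[(475,335),(748,397),(724,516),(450,453)]])
offs=lambda p:(p[0]/3.7+205-.36,p[1]/3.7+225-.36)
S=np.array([offs(c) for c in[(258,118),(362,500),(115,540),(70,143)]])
pl=np.array([[.055,.125,.01],[.055,-.125,.01],[-.055,-.125,.01],[-.055,.125,.01]])
for w in((1,1),(1,0),(0,1)):
    f=lambda v:np.r_[w[0]*(proj("top",tr(v,pl))-T).ravel(),w[1]*(proj("side",tr(v,pl))-S).ravel()]
    r=least_squares(f,[.5182,.0503,-.231]);v=r.x;print(w,v.round(4),r.fun.round(1))
    print(tr(v,[[0,-.075,.082],[0,.061,.01]]).round(4))
    print("bar pred top",proj("top",tr(v,[[-.032,-.075,.097],[.032,-.075,.097]])).round(1).tolist(),"side",proj("side",tr(v,[[-.032,-.075,.097],[.032,-.075,.097]])).round(1).tolist())
print("bar obs top",off((693,478)),off((712,408)),"side",offs((148,285)),offs((297,278)))
print(rel([.4,-.3,.23],70),rel([.47,.367,.23],166.8))
E
```

```text
(1, 1) [ 0.518   0.0493 -0.2331] [ 0.2 -0.5  1.1 -0.3  1.   1.  -0.5  0.2  0.6 -1.6  1.3  0.1 -0.8  0.3
 -1.4 -2. ]
[[ 0.5006 -0.0237  0.082 ]
 [ 0.5321  0.1087  0.01  ]]
bar pred top [[400.1, 283.7], [406.3, 252.5]] side [[243.6, 306.7], [284.4, 301.0]]
(1, 0) [ 0.5182  0.0503 -0.2311] [-0.3 -0.5  0.6 -0.6  0.6  0.8 -0.9  0.2  0.  -0.   0.  -0.  -0.  -0.
 -0.  -0. ]
[[ 0.501  -0.0227  0.082 ]
 [ 0.5322  0.1097  0.01  ]]
bar pred top [[399.7, 283.5], [405.8, 252.3]] side [[243.6, 306.2], [284.4, 300.5]]
(0, 1) [ 0.5177  0.0484 -0.2346] [ 0.  -0.   0.  -0.   0.   0.  -0.   0.   0.8 -1.3  1.3  0.6 -0.9  0.8
 -1.3 -1.7]
[[ 0.5003 -0.0246  0.082 ]
 [ 0.5319  0.1077  0.01  ]]
bar pred top [[400.5, 283.9], [406.8, 252.7]] side [[243.6, 307.1], [284.5, 301.5]]
bar obs top (396.9, 280.9) (404.5, 252.89999999999998) side (244.64, 301.667027027027) (284.91027027027025, 299.7751351351351)
(array([ 32.27, -19.31,   0.13]), array([ 1.000e-02,  1.000e-02, -5.706e+01])) (array([ 54.03, -82.75,   0.12]), array([-0.0000e+00,  1.0000e-02, -1.5386e+02]))
```

Call:
send_rows(series=[16, -10, 0.1, 0, 0, -28, 1, 32, -19.5, 0.1, 0, 0, -57, 1, 32, -19.5, 0.1, 0, 0, -57, 1, 32, -19.5, 0.1, 0, 0, -57, 1, 32, -19.5, 0.1, 0, 0, -57, 1, 32, -19.5, 0.1, 0, 0, -57, 1, 32, -19.5, 0.1, 0, 0, -57, 1, 32, -19.5, 0.1, 0, 0, -57, 1, 32, -19.5, 0.1, 0, 0, -57, 1, 32, -19.5, 0.1, 0, 0, -57, 1])

```text
clock: 1.68
tcp_pos: [0.4009, -0.2937, 0.2306]
orientation: [0.0, 0.817, 0.577, 0.001]
wrist_force: [-1.0, -0.7, -0.1]
finger_gap: 0.0853
```

```bash
python3 - <<'E'
from h import *
print(get_state()["joint_pos"],now()[0])
print(rel([.45,.05,.23],135),rel([.472,.367,.18],166.7))
E
```

```text
[-0.79543736  0.16176498 -0.15232287  1.25625543  0.00258714  1.11716984] [ 0.40092233 -0.29365435  0.23059712]
(array([34.02, -6.9 ,  0.12]), array([ 1.500e-01, -6.000e-02, -6.458e+01])) (array([ 64.62, -15.46,   5.17]), array([ 1.700e-01, -2.000e-02, -9.628e+01]))
```

Call:
send_rows(series=[34, -7, 0.1, 0, 0, -64, 1, 34, -7, 0.1, 0, 0, -64, 1, 34, -7, 0.1, 0, 0, -64, 1, 34, -7, 0.1, 0, 0, -64, 1, 34, -7, 0.1, 0, 0, -64, 1, 34, -7, 0.1, 0, 0, -64, 1, 34, -7, 0.1, 0, 0, -64, 1, 34, -7, 0.1, 0, 0, -64, 1, 34, -7, 0.1, 0, 0, -64, 1, 34, -7, 0.1, 0, 0, -64, 1])

```text
clock: 2.52
tcp_pos: [0.4479, 0.0474, 0.2294]
orientation: [0.0, 0.387, 0.922, 0.0]
wrist_force: [-0.8, -0.5, 0.5]
finger_gap: 0.0851
```

```bash
python3 - <<'E'
from h import *
print(now()[0],rel([.472,.367,.18],166.7))
E
```

```text
[0.4478992  0.04735252 0.22940168] (array([21.14, 24.1 ,  4.96]), array([ 4.000e-02,  1.000e-02, -3.226e+01]))
```

Call:
send_rows(series=[21.1, 24.1, 5, 0, 0, -32.2, 1, 21.1, 24.1, 5, 0, 0, -32.2, 1, 21.1, 24.1, 5, 0, 0, -32.2, 1, 21.1, 24.1, 5, 0, 0, -32.2, 1, 21.1, 24.1, 5, 0, 0, -32.2, 1, 21.1, 24.1, 5, 0, 0, -32.2, 1, 21.1, 24.1, 5, 0, 0, -32.2, 1, 21.1, 24.1, 5, 0, 0, -32.2, 1, 21.1, 24.1, 5, 0, 0, -32.2, 1, 21.1, 24.1, 5, 0, 0, -32.2, 1])

```text
clock: 3.35
tcp_pos: [0.4752, 0.3638, 0.1781]
orientation: [-0.001, 0.121, 0.993, -0.001]
wrist_force: [-0.3, -0.9, 0.0]
finger_gap: 0.0853
```

```bash
python3 - <<'E'
from h import *
print(now()[0],rel([.472,.367,.054],166.7))
cv2.imwrite("pics/top1.png",cv2.resize(read_camera("top")[180:340,110:320],None,fx=3,fy=3))
E
```

```text
[0.47522288 0.36382919 0.17809179] (array([ 0.38,  0.25, 12.41]), array([-0.1 , -0.05, -0.6 ]))
```

View pics/top1.png

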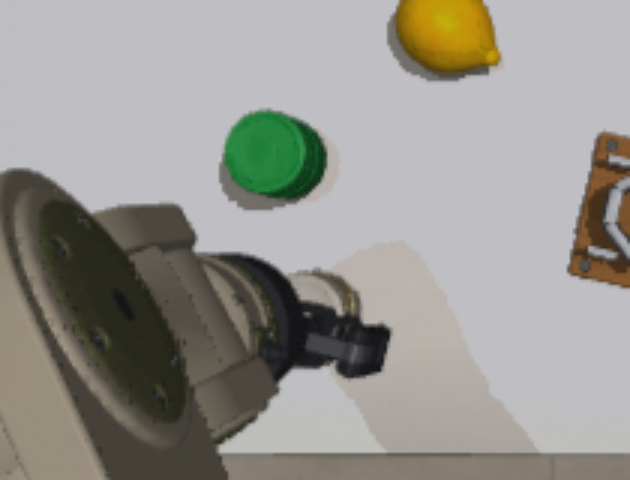

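The picture shows the hand over the white-lidded jar (visible at about px 320,290), with one finger on its right side and the green jar well clear. Descending in steps.

Call:
send_rows(series=[0.4, 0.25, 2, 0, 0, -0.6, 1, 0.4, 0.25, 5, 0, 0, -0.6, 1, 0.4, 0.25, 8, 0, 0, -0.6, 1, 0.4, 0.25, 10, 0, 0, -0.6, 1, 0.4, 0.25, 11.5, 0, 0, -0.6, 1, 0.4, 0.25, 12.4, 0, 0, -0.6, 1, 0.4, 0.25, 12.4, 0, 0, -0.6, 1, 0.4, 0.25, 12.4, 0, 0, -0.6, 1])

```text
clock: 4.07
tcp_pos: [0.4723, 0.366, 0.0558]
orientation: [0.0, 0.117, 0.993, -0.0]
wrist_force: [0.8, -0.3, -0.0]
finger_gap: 0.0853
```

Call:
send_rows(series=[0, 0, 0, 0, 0, 0, 0.5, 0, 0, 0, 0, 0, 0, 0.5, 0, 0, 0, 0, 0, 0, 0.5, 0, 0, 0, 0, 0, 0, 0.5, 0, 0, 0, 0, 0, 0, 0.5, 0, 0, 0, 0, 0, 0, 0.5, 0, 0, 0, 0, 0, 0, 0.5, 0, 0, 0, 0, 0, 0, 0.5], newtons=30)

```text
clock: 4.73
tcp_pos: [0.4726, 0.3671, 0.0568]
orientation: [0.001, 0.116, 0.993, 0.0]
wrist_force: [-0.6, -2.8, 5.4]
finger_gap: 0.0572
```

```bash
python3 - <<'E'
from h import *
s=get_state();print(s["wrist_force"],s["finger_gap"],now()[0],rel([.472,.367,.054],166.7))
cv2.imwrite("pics/side1.png",cv2.resize(read_camera("side")[120:260,110:290],None,fx=3,fy=3))
E
```

```text
[-0.64772163 -2.76476618  5.41850269] 0.05715679242267009 [0.47255535 0.36711883 0.05680786] (array([ 0.05, -0.02,  0.28]), array([0.02, 0.14, 0.03]))
```

View pics/side1.png

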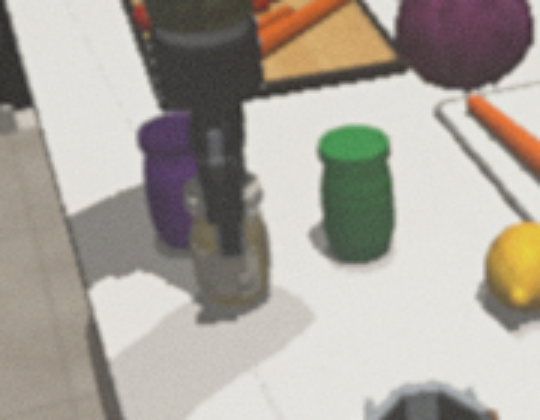

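The jar is gripped between the fingers in the side view (about px 230,250), with the purple and green ones untouched. Lifting and carrying it.

Call:
send_rows(series=[0, 0, -0.5, 0, 0, 0, 0.4, 0, 0, -2, 0, 0, 0, 0.4, 0, 0, -4, 0, 0, 0, 0.4, 0, 0, -6, 0, 0, 0, 0.4, 0, 0, -8, 0, 0, 0, 0.4, 0, 0, -9.3, 0, 0, 0, 0.4, 0, 0, -9.3, 0, 0, 0, 0.4], newtons=40)

```text
clock: 5.37
tcp_pos: [0.473, 0.3684, 0.1513]
orientation: [0.002, 0.115, 0.993, 0.002]
wrist_force: [0.2, -0.4, -3.2]
finger_gap: 0.0565
```

```bash
python3 - <<'E'
from h import *
s=get_state();print(s["wrist_force"],s["finger_gap"],now()[0],rel([.532,.109,.15],166.7),rel([.532,.109,.095],166.7))
E
```

```text
[ 0.23500316 -0.41773126 -3.15944641] 0.05647371636833083 [0.47295368 0.36837084 0.1513497 ] (array([-11.69, -23.9 ,   0.09]), array([0.21, 0.19, 0.06])) (array([-11.67, -23.92,   5.59]), array([0.21, 0.19, 0.06]))
```

Call:
send_rows(series=[-0.6, -1.2, 0, 0, 0, 0, 0.4, -2, -4, 0, 0, 0, 0, 0.4, -3.5, -7.2, 0, 0, 0, 0, 0.4, -5.2, -10.6, 0, 0, 0, 0, 0.4, -6.9, -14, 0, 0, 0, 0, 0.4, -8.5, -17.4, 0, 0, 0, 0, 0.4, -9.9, -20.4, 0, 0, 0, 0, 0.4, -11, -22.6, 0, 0, 0, 0, 0.4, -11.7, -23.9, 0, 0, 0, 0, 0.4, -11.7, -23.9, 0, 0.2, 0.2, 0, 0.4])

```text
clock: 6.2
tcp_pos: [0.5303, 0.104, 0.1466]
orientation: [-0.003, 0.118, 0.993, -0.002]
wrist_force: [-1.0, 0.4, -4.0]
finger_gap: 0.0566
```

```bash
python3 - <<'E'
from h import *
s=get_state();p=now()[0];print(s["wrist_force"],s["finger_gap"],p,rel([.532,.109,.08],166.7))
jar=p-[0,0,.0568]; K=[]
t=read_camera("top");sd=read_camera("side")
cv2.imwrite("pics/c2.png",np.hstack([cv2.resize(t[190:310,290:430],(560,480)),cv2.resize(sd[200:320,210:300],(360,480))][:2])[:, :800])
# jar outline prediction vs silhouettes
def cyl(c,r=.0295):
    a=np.linspace(0,2*np.pi,60);return np.vstack([np.c_[c[0]+rr*np.cos(a),c[1]+rr*np.sin(a),0*a+c[2]+z] for rr,z in((.028,0),(.028,.07),(.0295,.075),(.0295,.103))])
for c in("side","top"):
    q=proj(c,cyl(jar));print(c,"pred box",q.min(0).round(1),q.max(0).round(1))
    for d in silhouettes(c,"mustard_jar"):print(d["p"],np.round(d["box"],1),np.round(np.array(d["box"][:2])+d["box"][2:],1))
E
```

```text
[-1.01995996  0.38239331 -4.03767266] 0.05656866506581719 [0.53028044 0.10397414 0.14659395] (array([-0.09,  0.57,  6.66]), array([-0.32, -0.31, -0.23]))
side pred box [232.8 195.1] [268.3 262. ]
0.98 [154.7 156.2  27.6  46.4] [182.3 202.6]
0.81 [231.2 195.2  35.9  64.3] [267.1 259.5]
0.6 [215.6 164.4  21.8  43.2] [237.4 207.6]
top pred box [325.1 236.5] [361.9 269.3]
0.96 [186.4 219.   35.1  28.2] [221.5 247.2]
0.72 [145.5 277.6  40.5  29.9] [186.  307.5]
0.41 [324.6 257.2  10.7   8.9] [335.3 266.1]
```

View pics/c2.png

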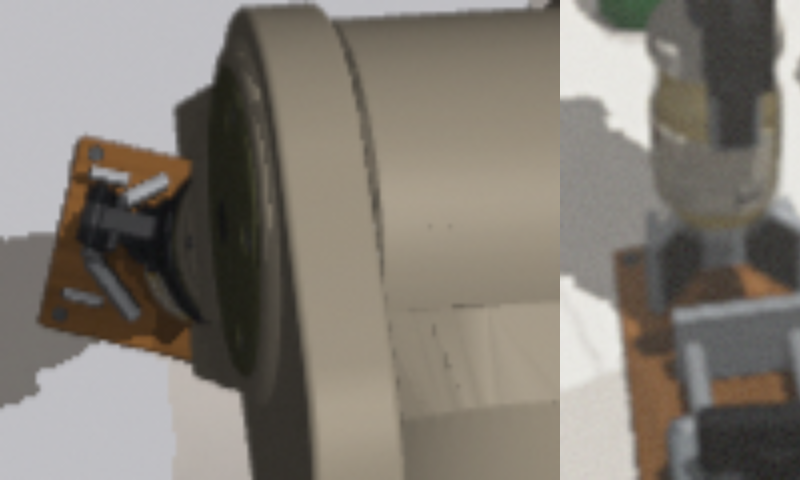

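The side inset shows the jar hanging upright over the V (around composite px 715,110); the top view is blocked by the arm. The arm was still settling, so I'll descend part way and remeasure at rest.

```bash
python3 - <<'E'
from h import *
print(now()[0],rel([.5321,.1088,.125],166.7))
E
```

```text
[0.5298317  0.10807345 0.14730989] (array([-0.22,  0.13,  2.23]), array([-0.22, -0.31,  0.06]))
```

Call:
send_rows(series=[-0.2, 0.1, 1, 0, 0, 0, 0.4, -0.2, 0.1, 2.2, 0, 0, 0, 0.4, -0.2, 0.1, 2.2, -0.2, -0.3, 0, 0.4, -0.2, 0.1, 2.2, -0.2, -0.3, 0, 0.4, -0.2, 0.1, 2.2, -0.2, -0.3, 0, 0.4, -0.2, 0.1, 2.2, -0.2, -0.3, 0, 0.4])

```text
clock: 6.9
tcp_pos: [0.5331, 0.1085, 0.1267]
orientation: [0.001, 0.115, 0.993, -0.0]
wrist_force: [-0.4, 0.5, -4.4]
finger_gap: 0.0564
```

```bash
python3 - <<'E'
from h import *
read_camera("side")
def cyl(c):
    a=np.linspace(0,2*np.pi,60);return np.vstack([np.c_[c[0]+rr*np.cos(a),c[1]+rr*np.sin(a),0*a+c[2]+z] for rr,z in((.028,0),(.028,.07),(.0295,.075),(.0295,.103))])
p,r=now();jar=p-[0,0,.0568]
q=proj("side",cyl(jar));print("pred",q.min(0).round(1),q.max(0).round(1))
read_camera("side")
for d in silhouettes("side","mustard_jar"):
    b=d["box"]
    if b[1]>180:print(d["p"],np.round(b[:2],1),np.round([b[0]+b[2],b[1]+b[3]],1))
print(now()[0],rel([.5321,.1088,.085],166.7),rel([.5321,.1088,.068],166.7), r.as_euler("xyz",degrees=True))
E
```

```text
pred [234.1 202.8] [268.8 268. ]
0.6 [232.5 201.9] [264.2 264.3]
[0.53321244 0.1082815  0.12680173] (array([0.13, 0.02, 4.18]), array([0.01, 0.16, 0.05])) (array([0.14, 0.02, 5.88]), array([0.01, 0.16, 0.05])) [1.79986958e+02 1.61195078e-01 1.66766182e+02]
```

Call:
send_rows(series=[0, 0, 1, 0, 0, 0, 0.4, 0, 0, 2, 0, 0, 0, 0.4, 0, 0, 3, 0, 0, 0, 0.4, 0, 0, 4, 0, 0.1, 0, 0.4, 0, 0, 4.6, 0, 0.1, 0, 0.4, 0, 0, 5, 0, 0.1, 0, 0.4, 0, 0, 5.3, 0, 0.1, 0, 0.4, 0, 0, 5.3, 0, 0.1, 0, 0.4])

```text
clock: 7.72
tcp_pos: [0.533, 0.1095, 0.0719]
orientation: [-0.0, 0.115, 0.993, 0.001]
wrist_force: [2.3, 6.1, -5.3]
finger_gap: 0.0567
```

```bash
python3 - <<'E'
from h import *
s=get_state();print(now()[0],s["wrist_force"],s["ft_torque"],rel([.5321,.1088,.067],166.7))
cv2.imwrite("pics/s3.png",cv2.resize(read_camera("side")[190:320,205:315],(660,600 if 0 else 590)))
E
```

```text
[0.53304027 0.10951765 0.07191264] [ 2.31914459  6.11078224 -5.28097335] [ 1.40597784e+00 -5.73545286e-01 -4.00404211e-04] (array([ 0.07, -0.09,  0.49]), array([ 0.16, -0.05,  0.09]))
```

View pics/s3.png

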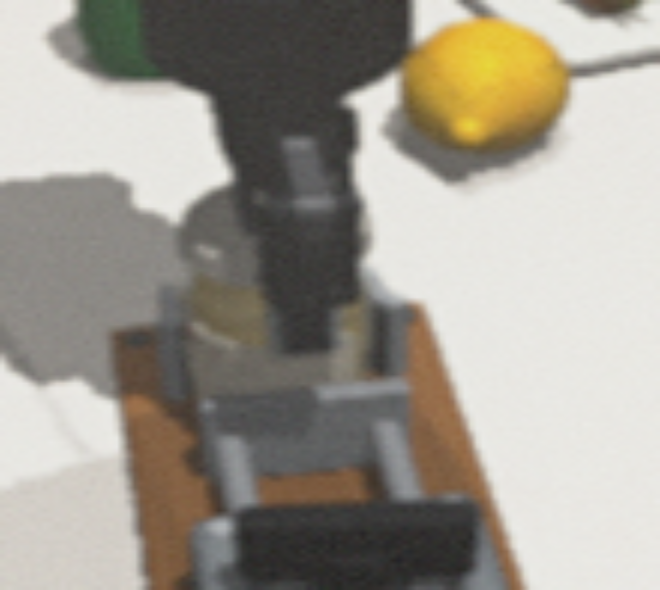

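The jar is between the V and the jaw, and the force (+6.5 N along clamp +y) says it is touching the jaw. I'll shift it 3 mm towards the V.

Call:
send_rows(series=[0, 0.15, 0, 0, 0, 0, 0.4, 0, 0.3, 0, 0, 0, 0, 0.4, 0, 0.3, 0, 0, 0, 0, 0.4, 0, 0.3, 0, 0, 0, 0, 0.4])

```text
clock: 8.1
tcp_pos: [0.533, 0.1107, 0.0726]
orientation: [-0.001, 0.116, 0.993, -0.001]
wrist_force: [0.3, -0.4, -4.1]
finger_gap: 0.0565
```

```bash
python3 - <<'E'
from h import *
s=get_state();print(now()[0],s["wrist_force"],s["ft_torque"])
E
```

```text
[0.5329967  0.11065472 0.07262396] [ 0.28187671 -0.42063076 -4.07563867] [ 0.00940621 -0.00727021  0.00356422]
```

Call:
send_rows(series=[0, 0.1, 0.2, 0, 0, 0, 0.4, 0, 0.1, 0.4, 0, 0, 0, 0.4, 0, 0.1, 0.5, 0, 0, 0, 0.4, 0, 0.1, 0.55, 0, 0, 0, 0.4, 0, 0.1, 0.55, 0, 0, 0, 0.4])

```text
clock: 8.52
tcp_pos: [0.5336, 0.1119, 0.0675]
orientation: [-0.0, 0.116, 0.993, -0.0]
wrist_force: [-0.7, -1.6, -3.6]
finger_gap: 0.0565
```

Call:
send_rows(series=[0, 0, 0.08, 0, 0, 0, 0.4, 0, 0, 0.08, 0, 0, 0, 0.4, 0, 0, 0.08, 0, 0, 0, 0.4])

```text
clock: 8.77
tcp_pos: [0.5339, 0.112, 0.067]
orientation: [0.0, 0.116, 0.993, -0.0]
wrist_force: [0.6, -0.2, -3.7]
finger_gap: 0.0566
```

Call:
send_rows(series=[0, 0, 0.08, 0, 0, 0, 0.4, 0, 0, 0.16, 0, 0, 0, 0.4, 0, 0, 0.16, 0, 0, 0, 0.4])

```text
clock: 9.02
tcp_pos: [0.5344, 0.1118, 0.0669]
orientation: [0.001, 0.116, 0.993, -0.0]
wrist_force: [-1.9, -1.4, 7.5]
finger_gap: 0.0564
```

Foot is down (7.5 N upward). Releasing, then up.

Call:
send_rows(series=[0, 0, -0.06, 0, 0, 0, 0.7, 0, 0, -0.06, 0, 0, 0, 0.75, 0, 0, -0.06, 0, 0, 0, 0.85, 0, 0, -0.06, 0, 0, 0, 1, 0, 0, -0.06, 0, 0, 0, 1, 0, 0, -0.06, 0, 0, 0, 1, 0, 0, -0.06, 0, 0, 0, 1])

```text
clock: 9.6
tcp_pos: [0.5338, 0.112, 0.0658]
orientation: [-0.0, 0.115, 0.993, -0.0]
wrist_force: [-0.4, -0.4, -0.4]
finger_gap: 0.0856
```

Call:
send_rows(series=[0, 0, -1, 0, 0, 0, 1, 0, 0, -3, 0, 0, 0, 1, 0, 0, -6, 0, 0, 0, 1, 0, 0, -9, 0, 0, 0, 1, 0, 0, -12, 0, 0, 0, 1, 0, 0, -13, 0, 0, 0, 1, 0, 0, -13, 0, 0, 0, 1])

```text
clock: 10.18
tcp_pos: [0.536, 0.1122, 0.2]
orientation: [0.003, 0.115, 0.993, 0.001]
wrist_force: [0.3, -0.4, 1.1]
finger_gap: 0.0856
```

```bash
python3 - <<'E'
from h import *
s=get_state();print(now()[0],s["wrist_force"],s["finger_gap"])
print(rel([.5007,-.0235,.17],166.7),rel([.5007,-.0235,.17],162.7))
E
```

```text
[0.53600624 0.11219994 0.20001286] [ 0.25757557 -0.36531836  1.06202323] 0.08563644697302099
(array([  0.34, -14.02,   2.97]), array([0.11, 0.39, 0.04])) (array([  0.34, -14.02,   2.97]), array([0.12, 0.38, 4.04]))
```

Call:
send_rows(series=[0.3, -3.5, 0, 0, 0, 2, 1, 0.3, -7, 1, 0, 0, 4, 0.8, 0.3, -10.5, 2, 0, 0, 4, 0.7, 0.3, -14, 3, 0.1, 0.4, 4, 0.6, 0.3, -14, 3, 0.1, 0.4, 4, 0.6, 0.3, -14, 3, 0.1, 0.4, 4, 0.6, 0.3, -14, 3, 0.1, 0.4, 4, 0.6])

```text
clock: 10.77
tcp_pos: [0.4982, -0.0235, 0.1651]
orientation: [-0.004, 0.151, 0.989, -0.0]
wrist_force: [0.3, 0.3, -0.1]
finger_gap: 0.0512
```

```bash
python3 - <<'E'
from h import *
s=get_state();print(now()[0],s["wrist_force"],s["finger_gap"])
print(rel([.5007,-.0235,.10],162.7),rel([.5007,-.0235,.07],162.7))
cv2.imwrite("pics/s4.png",cv2.resize(read_camera("side")[190:380,195:325],(540,790))[:590])
E
```

```text
[ 0.49823936 -0.02346283  0.16510029] [ 0.28831848  0.28132336 -0.05965091] 0.05121692192153429
(array([-0.29,  0.08,  6.51]), array([-0.11, -0.49, -0.02])) (array([-0.32,  0.09,  9.51]), array([-0.11, -0.49, -0.02]))
```

View pics/s4.png

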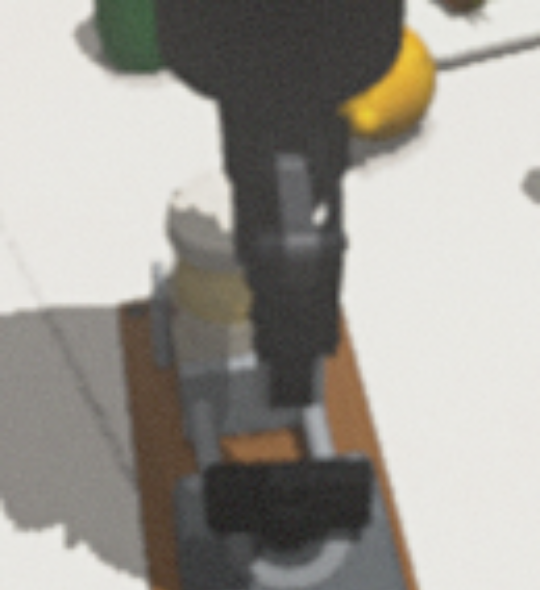

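The jar stands upright in the clamp (px ~210,270), and the bar (px ~290,495) lies under the gripper. The jaw contact hinted that the clamp is 2–4 mm farther towards +y, so I bias by 2 mm.

Call:
send_rows(series=[-0.3, 0.3, 2.5, 0, -0.4, 0, 0.6, -0.3, 0.3, 5, 0, -0.4, 0, 0.6, -0.3, 0.3, 7.5, 0, -0.4, 0, 0.6, -0.3, 0.3, 8.7, 0, -0.4, 0, 0.6, -0.3, 0.3, 9.5, -0.1, -0.5, 0, 0.6, -0.3, 0.3, 9.5, -0.1, -0.5, 0, 0.6, -0.3, 0.3, 9.5, -0.1, -0.5, 0, 0.6])

```text
clock: 11.4
tcp_pos: [0.5022, -0.0208, 0.0712]
orientation: [0.001, 0.149, 0.989, -0.0]
wrist_force: [0.3, -0.2, 0.1]
finger_gap: 0.0512
```

Call:
send_rows(series=[0, 0, 0, 0, 0, 0, 0.3, 0, 0, 0, 0, 0, 0, 0.22, 0, 0, 0, 0, 0, 0, 0.2, 0, 0, 0, 0, 0, 0, 0.18, 0, 0, 0, 0, 0, 0, 0.16, 0, 0, 0, 0, 0, 0, 0.14, 0, 0, 0, 0, 0, 0, 0.12, 0, 0, 0, 0, 0, 0, 0.1], newtons=20)

```text
clock: 12.07
tcp_pos: [0.5034, -0.0196, 0.0721]
orientation: [0.002, 0.15, 0.989, 0.002]
wrist_force: [1.7, 9.3, 2.0]
finger_gap: 0.0125
```

```bash
python3 - <<'E'
from h import *
s=get_state();p,r=now();print(p,s["finger_gap"]);print("tool force",r.inv().apply(s["wrist_force"]).round(2),"torque",r.inv().apply(s["ft_torque"]).round(3),r.as_euler("xyz",degrees=True).round(2))
E
```

```text
[ 0.50341314 -0.01959958  0.07212165] 0.0124601470553522
tool force [ 1.15  9.36 -1.93] torque [-1.759  0.069  0.229] [179.71   0.24 162.78]
```

Bar gripped (12.5 mm). The side force shows the same +y offset, so I null it and raise the grip.

Call:
send_rows(series=[0.15, 0.1, 0, 0, 0, 0, 0.05, 0.15, 0.2, 0, 0, 0, 0, 0.05, 0.15, 0.2, 0, 0, 0, 0, 0.05, 0.15, 0.2, 0, 0, 0, 0, 0.05], newtons=60)

```text
clock: 12.4
tcp_pos: [0.5032, -0.0194, 0.0722]
orientation: [0.003, 0.15, 0.989, 0.0]
wrist_force: [5.0, 3.0, 3.8]
finger_gap: 0.0113
```

```bash
cat >> h.py <<'E'
KN=None
def rep():
    s=get_state();p,r=now();print(round(s["clock"],2),p.round(4),round(s["finger_gap"],4),"Ft",r.inv().apply(s["wrist_force"]).round(1),"Tt",r.inv().apply(s["ft_torque"]).round(3),"eul",r.as_euler("xyz",degrees=True).round(2),"q6",s["joint_pos"][5].round(3))
def pin():
    v=[.518+.0009,.0495+.0039,-.232];t=read_camera("side")
    print(proj("side",tr(v,[[0,-.119,.035]])).round(1));return t
E
python3 -c "
from h import *
rep();t=pin();cv2.imwrite('pics/p0.png',t)"
```

```text
12.4 [ 0.5032 -0.0194  0.0722] 0.0113 Ft [-3.9  4.4 -3.7] Tt [-0.632 -0.587  0.069] eul [179.94   0.35 162.74] q6 0.103
[[268.7 350.1]]
```

Call:
send_rows(series=[-0.1, 0.1, 0, 0, 0, 3, 0.05, -0.1, 0.1, 0, 0, 0, 6, 0.05, -0.1, 0.1, 0, 0, 0, 9, 0.05, -0.1, 0.1, 0, 0, 0, 12, 0.05, -0.1, 0.1, 0, 0, 0, 12, 0.05])

```text
clock: 12.87
tcp_pos: [0.5032, -0.0196, 0.0722]
orientation: [0.002, 0.254, 0.967, -0.001]
wrist_force: [0.9, -2.7, 7.2]
finger_gap: 0.0108
```

```bash
python3 -c "
from h import *
rep()"
```

```text
12.87 [ 0.5032 -0.0196  0.0722] 0.0108 Ft [-2.2 -1.9 -7.2] Tt [ 0.153 -0.138 -0.11 ] eul [-179.96    0.27  150.61] q6 0.316
```

Call:
send_rows(series=[0, 0, 0, 0, 0, 3, 0.05, 0, 0, 0, 0, 0, 6, 0.05, 0, 0, 0, 0, 0, 9, 0.05, 0, 0, 0, 0, 0, 12, 0.05, 0, 0, 0, 0, 0, 12, 0.05])

```text
clock: 13.28
tcp_pos: [0.503, -0.0198, 0.0722]
orientation: [0.002, 0.354, 0.935, -0.001]
wrist_force: [-0.2, -2.2, 6.7]
finger_gap: 0.0111
```

```bash
python3 -c "
from h import *
rep()"
```

```text
13.28 [ 0.503  -0.0198  0.0722] 0.0111 Ft [-1.4 -1.7 -6.7] Tt [ 0.302 -0.232  0.079] eul [-179.98    0.27  138.57] q6 0.526
```

Call:
send_rows(series=[0, 0, 0, 0, 0, 2, 0.05, 0, 0, 0, 0, 0, 4, 0.05, 0, 0, 0, 0, 0, 6, 0.05])

```text
clock: 13.53
tcp_pos: [0.5029, -0.0199, 0.0722]
orientation: [0.002, 0.402, 0.916, -0.001]
wrist_force: [0.0, -2.6, 8.8]
finger_gap: 0.0106
```

```bash
python3 -c "
from h import *
rep();cv2.imwrite('pics/p1.png',read_camera('side'))"
```

```text
13.53 [ 0.5029 -0.0199  0.0722] 0.0106 Ft [-1.9 -1.7 -8.8] Tt [ 0.39  -0.355 -0.312] eul [-180.      0.27  132.63] q6 0.629
```

Call:
send_rows(series=[0, 0, 0, 0, 0, 2, 0.05, 0, 0, 0, 0, 0, 4, 0.05, 0, 0, 0, 0, 0, 6, 0.05])

```text
clock: 13.83
tcp_pos: [0.5027, -0.02, 0.0722]
orientation: [0.002, 0.449, 0.893, -0.001]
wrist_force: [0.3, -3.8, 8.8]
finger_gap: 0.011
```

```bash
python3 -c "
from h import *
rep();cv2.imwrite('pics/p2.png',read_camera('side'));rep()
m=[cv2.resize(cv2.imread(f'pics/p{i}.png')[325:375,250:295],(270,300),interpolation=2) for i in range(2)]+[cv2.resize(cv2.imread('pics/side0.png')[325:375,250:295],(270,300),interpolation=2),cv2.resize(cv2.imread('pics/p2.png')[325:375,250:295],(270,300),interpolation=2)]
cv2.imwrite('pics/m.png',np.vstack([np.hstack([m[2],m[0]]),np.hstack([m[1],m[3]])]))"
```

```text
13.83 [ 0.5027 -0.02    0.0722] 0.011 Ft [-3.3 -2.  -8.8] Tt [ 0.416 -0.424 -0.18 ] eul [180.     0.27 126.61] q6 0.734
13.88 [ 0.5027 -0.02    0.0722] 0.011 Ft [-2.1 -2.4 -8.9] Tt [ 0.437 -0.291  0.109] eul [180.     0.27 126.49] q6 0.736
```

View pics/m.png

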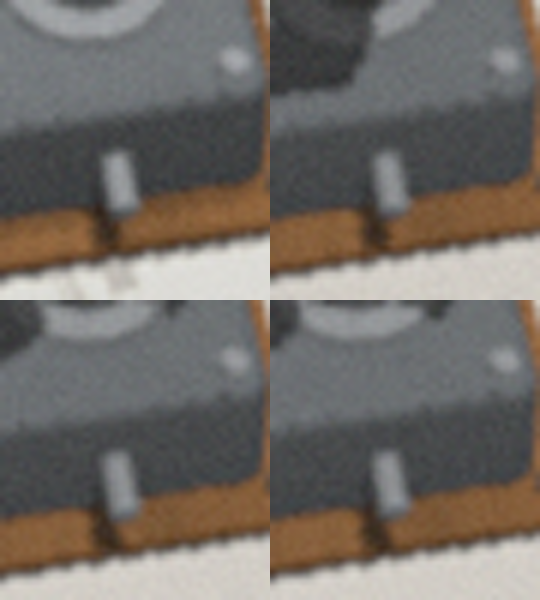

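The crops show the pin sticking out of the housing's back (tip near image row 360), length unchanged so far. I'll track its bright area numerically along with the torque.

```bash
cat >> h.py <<'E'
def pinarea(im):
    b=im[343:366,263:277,0].astype(float);return (np.clip((b-70)/70,0,1)).sum().round(1)
def st(n=3):
    rep();print("pin",[pinarea(read_camera("side")) for _ in range(n)]);rep()
E
python3 -c "
from h import *
print([pinarea(cv2.imread(f'pics/{n}.png')) for n in('side0','p0','p1','p2')])"
```

```text
[np.float64(57.6), np.float64(63.2), np.float64(66.5), np.float64(64.0)]
```

Call:
send_rows(series=[0, 0, 0, 0, 0, 2, 0.05, 0, 0, 0, 0, 0, 4, 0.05, 0, 0, 0, 0, 0, 6, 0.05])

```text
clock: 14.13
tcp_pos: [0.5027, -0.0201, 0.0722]
orientation: [0.002, 0.495, 0.869, -0.001]
wrist_force: [-0.3, -3.3, 8.8]
finger_gap: 0.0109
```

```bash
python3 -c "
from h import *
st()"
```

```text
14.13 [ 0.5027 -0.0201  0.0722] 0.0109 Ft [-2.7 -1.9 -8.8] Tt [ 0.506 -0.432 -0.203] eul [179.98   0.27 120.6 ] q6 0.839
pin [np.float64(60.2), np.float64(60.5), np.float64(60.0)]
14.28 [ 0.5026 -0.0201  0.0722] 0.0109 Ft [-2.8 -3.3 -8.3] Tt [ 0.438 -0.436  0.104] eul [179.99   0.27 120.65] q6 0.838
```

Call:
send_rows(series=[0, 0, 0, 0, 0, 2, 0.05, 0, 0, 0, 0, 0, 4, 0.05])

```text
clock: 14.45
tcp_pos: [0.5025, -0.0202, 0.0722]
orientation: [0.002, 0.525, 0.851, -0.001]
wrist_force: [-2.3, -3.8, 9.0]
finger_gap: 0.0113
```

```bash
python3 -c "
from h import *
st()"
```

```text
14.45 [ 0.5025 -0.0202  0.0722] 0.0113 Ft [-2.4 -3.7 -8.9] Tt [ 0.545 -0.484 -0.183] eul [179.98   0.27 116.6 ] q6 0.909
pin [np.float64(57.3), np.float64(57.6), np.float64(57.6)]
14.6 [ 0.5025 -0.0201  0.0722] 0.0106 Ft [-2.6 -2.8 -8.6] Tt [ 0.52  -0.413  0.169] eul [179.98   0.27 116.65] q6 0.908
```

Call:
send_rows(series=[0, 0, 0, 0, 0, 2, 0.05, 0, 0, 0, 0, 0, 4, 0.05])

```text
clock: 14.77
tcp_pos: [0.5024, -0.0202, 0.0722]
orientation: [0.002, 0.555, 0.832, -0.001]
wrist_force: [-0.3, -4.3, 9.3]
finger_gap: 0.011
```

```bash
python3 -c "
from h import *
st(2)"
```

```text
14.77 [ 0.5024 -0.0202  0.0722] 0.011 Ft [-3.9 -2.  -9.2] Tt [ 0.527 -0.5   -0.159] eul [179.97   0.27 112.6 ] q6 0.979
pin [np.float64(53.9), np.float64(54.2)]
14.87 [ 0.5024 -0.0202  0.0722] 0.0112 Ft [-2.9 -2.5 -9.4] Tt [ 0.557 -0.498  0.077] eul [179.97   0.27 112.62] q6 0.978
```

Call:
send_rows(series=[0, 0, 0, 0, 0, 2, 0.05, 0, 0, 0, 0, 0, 4, 0.05])

```text
clock: 15.03
tcp_pos: [0.5024, -0.0202, 0.0722]
orientation: [0.002, 0.584, 0.812, -0.001]
wrist_force: [-2.7, -5.3, 9.9]
finger_gap: 0.0109
```

```bash
python3 -c "
from h import *
st(2)"
```

```text
15.03 [ 0.5024 -0.0202  0.0722] 0.0109 Ft [-4.2 -4.2 -9.9] Tt [ 0.631 -0.544 -0.19 ] eul [179.96   0.27 108.6 ] q6 1.048
pin [np.float64(51.4), np.float64(50.4)]
15.13 [ 0.5023 -0.0202  0.0722] 0.0109 Ft [ -3.6  -3.1 -10.1] Tt [ 0.513 -0.524  0.114] eul [179.96   0.27 108.62] q6 1.048
```

Call:
send_rows(series=[0, 0, 0, 0, 0, 2, 0.05, 0, 0, 0, 0, 0, 4, 0.05])

```text
clock: 15.3
tcp_pos: [0.5023, -0.0203, 0.0722]
orientation: [0.002, 0.612, 0.791, -0.001]
wrist_force: [-2.2, -5.7, 9.1]
finger_gap: 0.011
```

```bash
python3 -c "
from h import *
st(2)"
```

```text
15.3 [ 0.5023 -0.0203  0.0722] 0.011 Ft [-5.  -3.5 -9.1] Tt [ 0.583 -0.682 -0.256] eul [179.95   0.27 104.6 ] q6 1.118
pin [np.float64(48.9), np.float64(48.2)]
15.4 [ 0.5022 -0.0203  0.0722] 0.0107 Ft [-3.5 -2.8 -9.6] Tt [ 0.582 -0.644  0.033] eul [179.95   0.27 104.62] q6 1.118
```

Call:
send_rows(series=[0, 0, 0, 0, 0, 2, 0.05, 0, 0, 0, 0, 0, 4, 0.05])

```text
clock: 15.57
tcp_pos: [0.5022, -0.0204, 0.0722]
orientation: [0.002, 0.639, 0.769, -0.001]
wrist_force: [-2.6, -4.8, 10.4]
finger_gap: 0.0107
```

```bash
python3 -c "
from h import *
st(2)"
```

```text
15.57 [ 0.5022 -0.0204  0.0722] 0.0107 Ft [ -4.2  -3.4 -10.4] Tt [ 0.638 -0.686 -0.272] eul [179.94   0.28 100.6 ] q6 1.188
pin [np.float64(47.0), np.float64(47.1)]
15.67 [ 0.5022 -0.0203  0.0722] 0.011 Ft [ -4.2  -3.3 -10.3] Tt [ 0.562 -0.659  0.009] eul [179.95   0.27 100.62] q6 1.188
```

Call:
send_rows(series=[0, 0, 0, 0, 0, 1.5, 0.05, 0, 0, 0, 0, 0, 3, 0.05])

```text
clock: 15.83
tcp_pos: [0.5021, -0.0204, 0.0722]
orientation: [0.002, 0.659, 0.753, -0.001]
wrist_force: [-2.4, -4.7, 9.6]
finger_gap: 0.0108
```

```bash
python3 -c "
from h import *
st(2)"
```

```text
15.83 [ 0.5021 -0.0204  0.0722] 0.0108 Ft [-4.4 -3.  -9.6] Tt [ 0.614 -0.742 -0.223] eul [179.94   0.27  97.62] q6 1.24
pin [np.float64(47.6), np.float64(46.6)]
15.93 [ 0.5021 -0.0204  0.0722] 0.0106 Ft [ -4.8  -2.9 -10.4] Tt [ 0.578 -0.747 -0.016] eul [179.94   0.27  97.63] q6 1.24
```

Call:
send_rows(series=[0, 0, 0, 0, 0, 1, 0.05, 0, 0, 0, 0, 0, 2, 0.05])

```text
clock: 16.1
tcp_pos: [0.502, -0.0204, 0.0722]
orientation: [0.002, 0.671, 0.741, -0.001]
wrist_force: [-2.4, -5.2, 9.4]
finger_gap: 0.0105
```

```bash
python3 -c "
from h import *
st(2)
v=[.5189,.0534,-.232];q=proj('side',tr(v,[[0,-.119,.035],[0,-.129,.035]]));print('px/10mm',q[1]-q[0])
im=read_camera('side').astype(float);a=cv2.imread('pics/p1.png').astype(float)
for n,x in(('p1',a),('now',im)):print(n,np.clip((x[343:368,263:277,0]-70)/70,0,1).sum(1).round(1))
cv2.imwrite('pics/n.png',np.hstack([cv2.resize(i[235:375,215:315].astype(np.uint8),(400,560),interpolation=2) for i in(a,im)]))
"
```

```text
16.1 [ 0.502  -0.0204  0.0722] 0.0105 Ft [-5.  -2.9 -9.4] Tt [ 0.572 -0.77  -0.246] eul [179.94   0.27  95.64] q6 1.274
pin [np.float64(46.5), np.float64(46.9)]
16.2 [ 0.502  -0.0204  0.0722] 0.0109 Ft [ -4.2  -3.1 -10.8] Tt [ 0.597 -0.723 -0.016] eul [179.94   0.27  95.65] q6 1.274
px/10mm [1.12010446 5.57183899]
p1 [6.7 4.8 2.5 1.4 1.1 1.  1.4 2.8 4.3 4.8 5.  4.7 4.6 4.5 4.4 4.7 4.2 2.7
 0.8 0.  0.  0.  0.  0.4 4.4]
now [6.9 4.7 2.6 1.3 0.9 1.1 1.1 2.7 4.2 4.8 5.  5.  3.8 2.2 0.7 0.  0.  0.
 0.  0.  0.  0.  0.  0.4 4.6]
```

View pics/n.png

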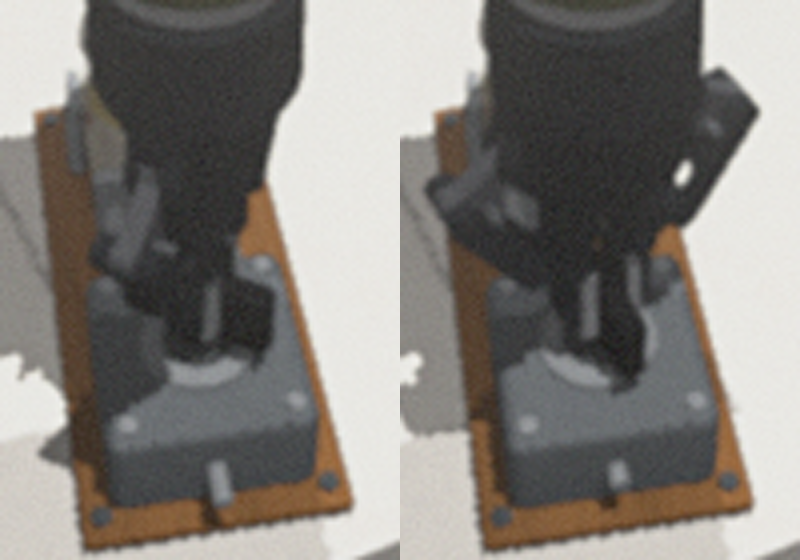

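The pin has been drawn in and stayed flat over the last 5°, and the static torque has gone to zero, so the cam looks clear. But by pixel scale I read only about 6.5–7.5 mm of travel against roughly 10 expected. I'll let go, retreat and look at the jaw and jar directly.

Call:
send_rows(series=[0, 0, 0, 0, 0, 0, 0.5, 0, 0, 0, 0, 0, 0, 0.6, 0, 0, 0, 0, 0, 0, 0.6, 0, 0, 0, 0, 0, 0, 0.6, 0, 0, -2, 0, 0, 0, 0.6, 0, 0, -6, 0, 0, 0, 0.6, 0, 0, -10, 0, 0, 0, 0.6, -4, 0, -13, 0, 0, 0, 0.6, -8, 0, -15, 0, 0, 0, 0.6, -12, 0, -17, 0, 0, 0, 0.6])

```text
clock: 17.08
tcp_pos: [0.5129, -0.1255, 0.2364]
orientation: [0.002, 0.67, 0.743, 0.001]
wrist_force: [1.1, 0.3, -0.2]
finger_gap: 0.0509
```

```bash
python3 -c "
from h import *
rep()"
```

```text
17.08 [ 0.5129 -0.1255  0.2364] 0.0509 Ft [0.2 1.1 0.2] Tt [-0.068 -0.008 -0.023] eul [1.7983e+02 1.0000e-01 9.5890e+01] q6 1.076
```

Call:
send_rows(series=[-22, -27, -3, 0, 0, 0, 0.6, -22, -27, -3, 0, 0, 0, 0.6, -22, -27, -3, 0, 0, 0, 0.6, -22, -27, -3, 0, 0, 0, 0.6, -22, -27, -3, 0, 0, 0, 0.6, -22, -27, -3, 0, 0, 0, 0.6, -22, -27, -3, 0, 0, 0, 0.6, -22, -27, -3, 0, 0, 0, 0.6, -22, -27, -3, 0, 0, 0, 0.6, -22, -27, -3, 0, 0, 0, 0.6])

```text
clock: 17.92
tcp_pos: [0.2636, -0.3735, 0.2643]
orientation: [0.001, 0.673, 0.74, -0.0]
wrist_force: [0.2, 0.1, -0.2]
finger_gap: 0.051
```

```bash
python3 -c "
from h import *
rep()
s=[read_camera('side') for _ in range(4)];t=[read_camera('top') for _ in range(4)]
s=np.mean(s,0);t=np.mean(t,0);np.savez('fin.npz',s=s,t=t)
print('pin',pinarea(s))
a=cv2.resize(s[230:375,212:312].astype(np.uint8),(413,600),interpolation=2)
b=cv2.resize(t[220:300,298:425].astype(np.uint8),(381,240),interpolation=2)
b0=cv2.resize(cv2.imread('pics/top0.png')[220:300,298:425],(381,240),interpolation=2)
cv2.imwrite('pics/f.png',np.hstack([a,np.vstack([b0,b,np.zeros((120,381,3),np.uint8)])]))"
```

```text
17.92 [ 0.2636 -0.3735  0.2643] 0.051 Ft [0.1 0.2 0.2] Tt [-0.004 -0.02   0.029] eul [1.7995e+02 9.0000e-02 9.5430e+01] q6 0.344
pin 39.3
```

View pics/f.png

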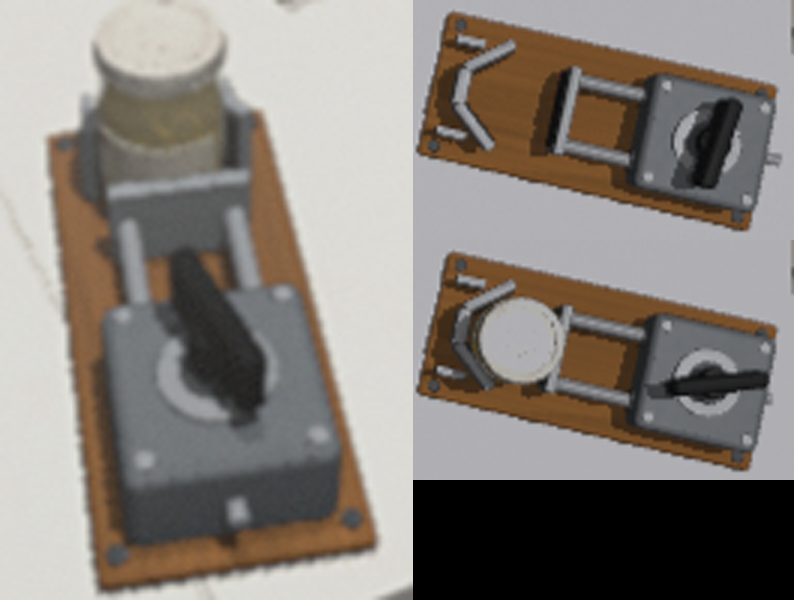

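Side: the jar stands upright in the V, the jaw is against it, and the pin is short (px ~237,510 of the crop). Top: the jaw has moved towards the V, the bar is turned, and the jar sits between V and jaw. Now measuring the jaw travel and jar position from these frames.

```bash
cat > m.py <<'E'
from h import *
d=np.load('fin.npz');t=d['t'].astype(np.float32);s=d['s'].astype(np.float32)
t0=cv2.imread('pics/top0.png').astype(np.float32);s0=cv2.imread('pics/side0.png').astype(np.float32)
g=lambda i:cv2.cvtColor(i.astype(np.float32),cv2.COLOR_BGR2GRAY)
def shift(a,b,x,y,w,h,m=7,f=6):
    A=cv2.resize(g(a)[y:y+h,x:x+w],None,fx=f,fy=f,interpolation=cv2.INTER_CUBIC)
    B=cv2.resize(g(b)[y-m:y+h+m,x-m:x+w+m],None,fx=f,fy=f,interpolation=cv2.INTER_CUBIC)
    r=cv2.matchTemplate(B,A,cv2.TM_CCOEFF_NORMED);_,v,_,l=cv2.minMaxLoc(r);return (l[0]/f-m,l[1]/f-m,round(float(v),2))
v=[.5189,.0534,-.232]
q=proj("top",tr(v,[[.032,-.0,.055],[.032,.01,.055]]));print("top px/10mm",q[1]-q[0])
q=proj("side",tr(v,[[0,-.0,.055],[0,.01,.055]]));print("side px/10mm",q[1]-q[0])
# jaw upper end in top0: crop (576-413,72)/3
x,y=int(163/3+298),int(72/3+220);print("jaw top end",shift(t0,t,x-2,y-3,8,6),"lower",shift(t0,t,int(152/3+298)-1,int(148/3+220)-3,7,6))
print("static check housing",shift(t0,t,378,263,6,6),shift(t0,t,372,243,12,10))
# side: jaw top edge middle at px 212+175/4.13, 230+185/4.14
print("side jaw",shift(s0,s,240,285,12,9),shift(s0,s,262,280,12,9))
print("pin top view",shift(t0,t,416,270,6,6))
for x in(248,252):print(np.round(g(s0)[266:290,x]),np.round(g(s)[266:290,x]))
# lid centre: white pixels in top, fit circle
m=((t.min(2)>150)&(t.max(2)-t.min(2)<35)).astype(np.uint8);hsv=cv2.cvtColor(t.astype(np.uint8),cv2.COLOR_BGR2HSV)
r=ray("top",333.3,253.0,.113);print("lid",r,"clamp frame",R.from_euler("z",-v[2]).apply(r-[v[0],v[1],0]))
E
python3 m.py
```

```text
top px/10mm [-4.62699266 -1.04929697]
side px/10mm [-0.83674689 -4.08751614]
jaw top end (-2.833333333333333, -0.5, 0.97) lower (-2.833333333333333, -0.666666666666667, 0.96)
static check housing (6.666666666666666, -7.0, 0.51) (0.0, 0.0, 1.0)
side jaw (-0.5, -2.666666666666667, 0.99) (-0.666666666666667, -2.666666666666667, 0.99)
pin top view (-4.166666666666666, -6.666666666666667, 0.74)
[ 99.  98. 102. 106. 106. 110. 105. 105. 102. 113. 144. 161. 159. 126.
  97.  90.  93.  93.  96.  92.  88.  88.  88.  89.] [125. 123. 113. 115. 113. 113. 113. 122. 146. 154. 132. 103.  90.  90.
  92.  92.  90.  90.  90.  88.  93.  90.  88.  89.]
[ 96.  95.  99. 106. 107. 106. 108. 101. 105. 129. 153. 157. 132. 108.
  97.  86.  90.  92.  91.  91.  82.  92.  92.  89.] [122. 127. 121. 118. 120. 119. 121. 133. 153. 157. 123.  95.  90.  92.
  93.  92.  92.  92.  89.  94.  90.  89.  89.  90.]
lid [0.53143369 0.11763413 0.113     ] clamp frame [-0.0025711  0.065395   0.113    ]
```

Three independent measures (top 6.1 mm, side 6.5 mm, pin about 7 mm) agree that the jaw has come only about 6.3 mm. It is on a ledge of the cam, not home. I'll re-grip and turn on in small steps, watching both torque and pin, with a light grip so the bar yields before the cam is overloaded.

```bash
python3 -c "
from h import *
print(rel([.502,-.0204,.20],95.6))"
```

```text
(array([32.39, 26.96,  6.45]), array([0.09, 0.04, 0.26]))
```

Call:
send_rows(series=[32.4, 27, 2, 0, 0, 0, 0.6, 32.4, 27, 2, 0, 0, 0, 0.6, 32.4, 27, 2, 0, 0, 0, 0.6, 32.4, 27, 2, 0, 0, 0, 0.6, 32.4, 27, 2, 0, 0, 0, 0.6, 32.4, 27, 2, 0, 0, 0, 0.6, 32.4, 27, 2, 0, 0, 0, 0.6, 32.4, 27, 4, 0, 0, 0, 0.6, 32.4, 27, 6.4, 0, 0, 0, 0.6, 32.4, 27, 6.4, 0, 0, 0, 0.6])

```text
clock: 19.15
tcp_pos: [0.4959, -0.0305, 0.2073]
orientation: [0.002, 0.67, 0.742, 0.001]
wrist_force: [0.5, -1.0, -0.5]
finger_gap: 0.0515
```

Call:
send_rows(series=[0, 0, 0, 0, 0, 0, 0.6, 0, 0, 0, 0, 0, 0, 0.6, 0, 0, 0, 0, 0, 0, 0.6])

```text
clock: 19.4
tcp_pos: [0.4942, -0.0325, 0.207]
orientation: [0.001, 0.67, 0.742, -0.0]
wrist_force: [-0.4, 1.0, -0.5]
finger_gap: 0.0513
```

```bash
python3 -c "
from h import *
rep();print(rel([.502,-.0204,.072],95.6))"
```

```text
19.4 [ 0.4942 -0.0325  0.207 ] 0.0513 Ft [ 1.  -0.3  0.5] Tt [ 0.035 -0.051  0.041] eul [1.7996e+02 7.0000e-02 9.5860e+01] q6 1.241
(array([ 1.14,  0.89, 13.5 ]), array([0.04, 0.07, 0.26]))
```

Call:
send_rows(series=[1.1, 0.9, 2.5, 0, 0, 0.3, 0.6, 1.1, 0.9, 6, 0, 0, 0.3, 0.6, 1.1, 0.9, 9, 0, 0, 0.3, 0.6, 1.1, 0.9, 11.5, 0, 0, 0.3, 0.6, 1.1, 0.9, 12.8, 0, 0, 0.3, 0.6, 1.1, 0.9, 13.5, 0, 0, 0.3, 0.6, 1.1, 0.9, 13.5, 0, 0, 0.3, 0.6, 1.1, 0.9, 13.5, 0, 0, 0.3, 0.6])

```text
clock: 20.07
tcp_pos: [0.503, -0.0225, 0.0731]
orientation: [0.001, 0.673, 0.739, 0.001]
wrist_force: [-0.1, -0.5, 0.4]
finger_gap: 0.0512
```

Call:
send_rows(series=[0, 0, 0, 0, 0, 0, 0.3, 0, 0, 0, 0, 0, 0, 0.2, 0, 0, 0, 0, 0, 0, 0.16, 0, 0, 0, 0, 0, 0, 0.12, 0, 0, 0, 0, 0, 0, 0.08, 0, 0, 0, 0, 0, 0, 0.05, 0, 0, 0, 0, 0, 0, 0.05, 0, 0, 0, 0, 0, 0, 0.05], newtons=40)

```text
clock: 20.73
tcp_pos: [0.5022, -0.022, 0.0733]
orientation: [0.001, 0.673, 0.74, -0.0]
wrist_force: [-4.0, -1.3, 6.8]
finger_gap: 0.0114
```

```bash
python3 -c "
from h import *
st(3)"
```

```text
20.73 [ 0.5022 -0.022   0.0733] 0.0114 Ft [-0.9 -4.1 -6.8] Tt [ 0.812 -0.189  0.027] eul [1.7992e+02 1.3000e-01 9.5430e+01] q6 1.274
pin [np.float64(46.9), np.float64(47.6), np.float64(46.6)]
20.88 [ 0.5022 -0.022   0.0733] 0.0108 Ft [-0.7 -4.5 -7.5] Tt [ 0.833 -0.197  0.087] eul [1.7992e+02 1.3000e-01 9.5430e+01] q6 1.274
```

Call:
send_rows(series=[0, 0, 0, 0, 0, 1, 0.05, 0, 0, 0, 0, 0, 2, 0.05])

```text
clock: 21.05
tcp_pos: [0.5021, -0.022, 0.0733]
orientation: [0.001, 0.686, 0.728, -0.0]
wrist_force: [-4.2, -1.7, 7.5]
finger_gap: 0.0115
```

```bash
python3 -c "
from h import *
st(2)"
```

```text
21.05 [ 0.5021 -0.022   0.0733] 0.0115 Ft [-1.5 -4.3 -7.5] Tt [ 0.929 -0.239 -0.234] eul [1.7992e+02 1.3000e-01 9.3420e+01] q6 1.309
pin [np.float64(47.2), np.float64(47.4)]
21.15 [ 0.5021 -0.022   0.0733] 0.011 Ft [-1.2 -4.3 -7.5] Tt [ 0.875 -0.198 -0.092] eul [1.7992e+02 1.4000e-01 9.3430e+01] q6 1.309
```

Call:
send_rows(series=[0, 0, 0, 0, 0, 1, 0.05, 0, 0, 0, 0, 0, 2, 0.05])

```text
clock: 21.32
tcp_pos: [0.502, -0.022, 0.0733]
orientation: [0.001, 0.698, 0.716, -0.0]
wrist_force: [-5.2, -1.7, 8.2]
finger_gap: 0.011
```

```bash
python3 -c "
from h import *
st(2)"
```

```text
21.32 [ 0.502  -0.022   0.0733] 0.011 Ft [-1.6 -5.2 -8.2] Tt [ 0.973 -0.306 -0.171] eul [1.7993e+02 1.3000e-01 9.1420e+01] q6 1.344
pin [np.float64(47.4), np.float64(47.3)]
21.42 [ 0.502  -0.022   0.0733] 0.0113 Ft [-0.8 -5.5 -8. ] Tt [ 0.883 -0.289 -0.083] eul [1.7993e+02 1.3000e-01 9.1420e+01] q6 1.343
```

Call:
send_rows(series=[0, 0, 0, 0, 0, 0.7, 0.05, 0, 0, 0, 0, 0, 1.4, 0.05])

```text
clock: 21.58
tcp_pos: [0.502, -0.022, 0.0733]
orientation: [0.001, 0.707, 0.707, -0.0]
wrist_force: [-5.0, -2.8, 7.6]
finger_gap: 0.0113
```

```bash
python3 -c "
from h import *
st(2)"
```

```text
21.58 [ 0.502  -0.022   0.0733] 0.0113 Ft [-2.8 -5.  -7.6] Tt [ 0.962 -0.309 -0.223] eul [1.7993e+02 1.4000e-01 9.0030e+01] q6 1.368
pin [np.float64(47.3), np.float64(46.9)]
21.68 [ 0.5019 -0.022   0.0733] 0.011 Ft [-1.6 -5.2 -7.9] Tt [ 0.962 -0.276 -0.111] eul [1.7994e+02 1.3000e-01 9.0030e+01] q6 1.368
```

Call:
send_rows(series=[0, 0, 0, 0, 0, 0.7, 0.05, 0, 0, 0, 0, 0, 1.4, 0.05])

```text
clock: 21.85
tcp_pos: [0.5019, -0.022, 0.0733]
orientation: [0.001, 0.715, 0.699, -0.0]
wrist_force: [-5.4, -2.6, 7.9]
finger_gap: 0.0111
```

```bash
python3 -c "
from h import *
st(2)"
```

```text
21.85 [ 0.5019 -0.022   0.0733] 0.0111 Ft [-2.7 -5.3 -7.9] Tt [ 0.998 -0.296 -0.196] eul [1.7994e+02 1.4000e-01 8.8630e+01] q6 1.392
pin [np.float64(47.4), np.float64(46.8)]
21.95 [ 0.5019 -0.022   0.0733] 0.0109 Ft [-2.1 -4.6 -9.9] Tt [ 1.009 -0.347 -0.13 ] eul [1.7994e+02 1.3000e-01 8.8630e+01] q6 1.392
```

Call:
send_rows(series=[0, 0, 0, 0, 0, 0.7, 0.05, 0, 0, 0, 0, 0, 1.4, 0.05])

```text
clock: 22.12
tcp_pos: [0.5018, -0.022, 0.0733]
orientation: [0.001, 0.724, 0.69, -0.0]
wrist_force: [-6.0, -1.4, 8.9]
finger_gap: 0.0111
```

```bash
python3 -c "
from h import *
st(2)"
```

```text
22.12 [ 0.5018 -0.022   0.0733] 0.0111 Ft [-1.7 -5.9 -8.9] Tt [ 1.015 -0.332 -0.233] eul [1.7994e+02 1.3000e-01 8.7230e+01] q6 1.417
pin [np.float64(47.3), np.float64(46.9)]
22.22 [ 0.5018 -0.022   0.0733] 0.0112 Ft [-0.9 -5.5 -8.8] Tt [ 1.003 -0.339 -0.164] eul [1.7994e+02 1.3000e-01 8.7230e+01] q6 1.417
```

Call:
send_rows(series=[0, 0, 0, 0, 0, 0.7, 0.05, 0, 0, 0, 0, 0, 1.4, 0.05])

```text
clock: 22.38
tcp_pos: [0.5018, -0.022, 0.0733]
orientation: [0.001, 0.732, 0.681, -0.001]
wrist_force: [-4.7, -1.7, 8.6]
finger_gap: 0.0108
```

```bash
python3 -c "
from h import *
st(2)"
```

```text
22.38 [ 0.5018 -0.022   0.0733] 0.0108 Ft [-2.  -4.6 -8.6] Tt [ 1.019 -0.341 -0.217] eul [1.7994e+02 1.3000e-01 8.5830e+01] q6 1.441
pin [np.float64(46.9), np.float64(46.5)]
22.48 [ 0.5017 -0.022   0.0733] 0.0113 Ft [-1.4 -4.5 -8.9] Tt [ 1.059 -0.424 -0.164] eul [1.7994e+02 1.3000e-01 8.5830e+01] q6 1.441
```

The jaw has been flat far longer than the allowed 0.6 rad after the drop began, so the cam is not what holds it. Other clues fit better: the jar sat about 2.6 mm off towards clamp −x, and 3.7 mm of jaw travel is missing. That looks like the jar jammed on one wing of the V by the rubber jaw. I'll stop turning, let go, and centre the jar by gripping it across the clamp's x.

Call:
send_rows(series=[0, 0, 0, 0, 0, 0, 0.5, 0, 0, 0, 0, 0, 0, 0.6, 0, 0, 0, 0, 0, 0, 0.6, 0, 0, 0, 0, 0, 0, 0.6, 0, 0, -3, 0, 0, 0, 0.6, 0, 0, -6, 0, 0, 0, 0.6, 0, 0, -10, 0, 0, 0, 0.8, 0, 0, -12.7, 0, 0, 0, 1, 0, 0, -12.7, 0, 0, 0, 1])

```text
clock: 23.23
tcp_pos: [0.5059, -0.0221, 0.2052]
orientation: [0.005, 0.732, 0.681, 0.003]
wrist_force: [0.9, -0.1, 0.1]
finger_gap: 0.0844
```

```bash
python3 -c "
from h import *
rep()
v=[.5189,.0534,-.232]
t=np.load('fin.npz')['t'].astype(np.uint8)
# lid circle: fit predicted lid outline to gradient
g=cv2.GaussianBlur(cv2.cvtColor(t,cv2.COLOR_BGR2GRAY),(3,3),0).astype(np.float32)
a=np.linspace(0,2*np.pi,180)
def sc(x,y):
    def s(r):
        q=proj('top',np.c_[x+r*np.cos(a),y+r*np.sin(a),0*a+.113]).astype(np.float32);return cv2.remap(g,q[:,0].reshape(-1,1),q[:,1].reshape(-1,1),1).ravel()
    return np.minimum(s(.0265)-s(.0325),60).mean()
best=max((sc(x,y),x,y) for x in np.arange(.522,.545,.0005) for y in np.arange(.105,.13,.0005));print(best)
print('clamp frame',R.from_euler('z',-v[2]).apply([best[1]-v[0],best[2]-v[1],0]))
c=tr(v,[[0,.0615,0]])[0];print('target',c,rel([c[0],c[1],.18],76.7))"
```

```text
23.23 [ 0.5059 -0.0221  0.2052] 0.0844 Ft [-0.1  0.9 -0.1] Tt [-0.124  0.007  0.018] eul [1.7931e+02 1.1000e-01 8.5850e+01] q6 1.441Traceback (most recent call last):
  File "<string>", line 13, in <module>
    best=max((sc(x,y),x,y) for x in np.arange(.522,.545,.0005) for y in np.arange(.105,.13,.0005));print(best)
  File "<string>", line 13, in <genexpr>
    best=max((sc(x,y),x,y) for x in np.arange(.522,.545,.0005) for y in np.arange(.105,.13,.0005));print(best)
              ~~^^^^^
  File "<string>", line 12, in sc
    return np.minimum(s(.0265)-s(.0325),60).mean()
                               ~^^^^^^^
  File "<string>", line 11, in s
    q=proj('top',np.c_[x+r*np.cos(a),y+r*np.sin(a),0*a+.113]).astype(np.float32);return cv2.remap(g,q[:,0].reshape(-1,1),q[:,1].reshape(-1,1),1).ravel()
      ~~~~^^^^^^^^^^^^^^^^^^^^^^^^^^^^^^^^^^^^^^^^^^^^^^^^^^^
  File "h.py", line 10, in proj
    K,t,M=cam(c);p=(np.atleast_2d(P)-t)@M@K.T;return p[:,:2]/p[:,2:]
          ~~~^^^
  File "h.py", line 6, in cam
    i=camera_info(c);q=i["attitude"];return i["K"],i["xyz"],R.from_quat([q[1],q[2],q[3],q[0]]).as_matrix()
ValueError: time passes only in moves, steps and waits
```

```bash
sed -i 's/^def cam(c):/import functools\n@functools.lru_cache(None)\ndef cam(c):/' h.py; python3 -c "
from h import *
rep()
v=[.5189,.0534,-.232]
t=np.load('fin.npz')['t'].astype(np.uint8)
g=cv2.GaussianBlur(cv2.cvtColor(t,cv2.COLOR_BGR2GRAY),(3,3),0).astype(np.float32)
a=np.linspace(0,2*np.pi,180)
def sc(x,y):
    def s(r):
        q=proj('top',np.c_[x+r*np.cos(a),y+r*np.sin(a),0*a+.113]).astype(np.float32);return cv2.remap(g,q[:,0].reshape(-1,1),q[:,1].reshape(-1,1),1).ravel()
    return np.minimum(s(.0265)-s(.0325),60).mean()
best=max((sc(x,y),x,y) for x in np.arange(.522,.545,.0005) for y in np.arange(.105,.13,.0005));print(best)
print('clamp frame',R.from_euler('z',-v[2]).apply([best[1]-v[0],best[2]-v[1],0]))
c=tr(v,[[0,.0615,0]])[0];print('target',c,rel([c[0],c[1],.18],76.7))"
```

```text
23.23 [ 0.5059 -0.0221  0.2052] 0.0844 Ft [-0.1  0.9 -0.1] Tt [-0.124  0.007  0.018] eul [1.7931e+02 1.1000e-01 8.5850e+01] q6 1.441
(np.float32(56.530815), np.float64(0.530999999999999), np.float64(0.1165))
clamp frame [-0.00273241  0.06419154  0.        ]
target [0.53304035 0.11325232 0.        ] (array([13.7 ,  1.7 ,  2.52]), array([0.7 , 0.06, 9.15]))
```

Call:
send_rows(series=[3.5, 0.5, 0, 0.7, 0, 3, 1, 7, 1, 0, 0.7, 0, 6, 1, 10.5, 1.5, 1.2, 0.7, 0, 9.1, 1, 13.7, 1.8, 2.5, 0.7, 0, 9.1, 1, 13.7, 1.8, 2.5, 0.7, 0, 9.1, 1, 13.7, 1.8, 2.5, 0.7, 0, 9.1, 1, 13.7, 1.8, 2.5, 0.7, 0, 9.1, 1])

```text
clock: 23.82
tcp_pos: [0.53, 0.1138, 0.1735]
orientation: [-0.004, 0.784, 0.621, -0.004]
wrist_force: [-0.1, -0.1, 0.5]
finger_gap: 0.0853
```

```bash
python3 -c "
from h import *
rep();print(rel([.534,.113,.068],76.7))"
```

```text
23.82 [0.53   0.1138 0.1735] 0.0853 Ft [-0.1 -0.1 -0.5] Tt [0.035 0.018 0.035] eul [-1.7936e+02  1.2000e-01  7.6780e+01] q6 1.864
(array([ 0.04,  0.53, 10.55]), array([-0.64,  0.12,  0.08]))
```

Call:
send_rows(series=[0, 0.2, 2, -0.6, 0, 0, 1, 0, 0.2, 5, -0.6, 0, 0, 1, 0, 0.2, 8, -0.6, 0, 0, 1, 0, 0.2, 9.7, -0.6, 0, 0, 1, 0, 0.2, 10.5, -0.6, 0, 0, 1, 0, 0.2, 10.5, -0.6, 0, 0, 1, 0, 0.2, 10.5, -0.6, 0, 0, 1, 0, 0.2, 10.5, -0.6, 0, 0, 1])

```text
clock: 24.48
tcp_pos: [0.5326, 0.113, 0.0706]
orientation: [0.001, 0.784, 0.62, 0.001]
wrist_force: [0.3, 0.4, -0.1]
finger_gap: 0.0851
```

```bash
python3 -c "
from h import *
rep();print(rel([.534,.113,.068],76.7))"
```

```text
24.48 [0.5326 0.113  0.0706] 0.0851 Ft [0.5 0.2 0.1] Tt [0.02  0.034 0.007] eul [1.7984e+02 4.0000e-02 7.6690e+01] q6 1.866
(array([0.03, 0.14, 0.26]), array([ 0.16,  0.04, -0.01]))
```

Call:
send_rows(series=[0, 0.15, 0.15, 0, 0, 0, 0.85, 0, 0.15, 0.15, 0, 0, 0, 0.78, 0, 0.15, 0.15, 0, 0, 0, 0.73, 0, 0.15, 0.15, 0, 0, 0, 0.7, 0, 0.15, 0.15, 0, 0, 0, 0.66, 0, 0.15, 0.15, 0, 0, 0, 0.62, 0, 0.15, 0.15, 0, 0, 0, 0.6, 0, 0.15, 0.15, 0, 0, 0, 0.6], newtons=20)

```text
clock: 25.15
tcp_pos: [0.5332, 0.1137, 0.068]
orientation: [0.001, 0.784, 0.621, 0.0]
wrist_force: [-0.8, 4.6, 3.8]
finger_gap: 0.0572
```

```bash
python3 -c "
from h import *
st(2)"
```

```text
25.15 [0.5332 0.1137 0.068 ] 0.0572 Ft [ 4.3 -1.8 -3.8] Tt [0.051 0.83  0.216] eul [179.93   0.    76.76] q6 1.865
pin [np.float64(51.7), np.float64(51.8)]
25.25 [0.5332 0.1137 0.068 ] 0.0574 Ft [ 4.2 -0.9 -4.4] Tt [0.085 0.927 0.204] eul [1.7993e+02 1.0000e-02 7.6750e+01] q6 1.865
```

```bash
cat >> h.py <<'E'
def tip(im):
    b=im[345:367,267:272,0].astype(float).mean(1);k=np.arange(345,367);i=np.argmax(b[5:15])+5;pl=np.sort(b[6:12])[-3:].mean();lo=b[16+2:21].mean();h=(pl+lo)/2
    for j in range(i,21):
        if b[j]>=h>b[j+1]:return round(float(k[j]+(b[j]-h)/(b[j]-b[j+1])),2)
E
python3 -c "
from h import *
print([tip(cv2.imread(f'pics/{n}.png')) for n in('side0','p0','p1','p2')],tip(np.load('fin.npz')['s']),[tip(read_camera('side')) for _ in range(3)])"
```

```text
[359.49, 359.77, 360.4, 360.03] 355.91 [355.18, 355.19, 355.1]
```

Call:
send_rows(series=[0.15, 0, 0, 0, 0, 0, 0.6, 0.3, 0, 0, 0, 0, 0, 0.6, 0.45, 0, 0, 0, 0, 0, 0.6, 0.45, 0, 0, 0, 0, 0, 0.6])

```text
clock: 25.73
tcp_pos: [0.5336, 0.1149, 0.068]
orientation: [0.003, 0.784, 0.62, -0.002]
wrist_force: [-0.9, -7.1, 8.5]
finger_gap: 0.0573
```

```bash
python3 -c "
from h import *
st(2);print(tip(read_camera('side')),tip(read_camera('side')))"
```

```text
25.73 [0.5336 0.1149 0.068 ] 0.0573 Ft [-7.1  0.8 -8.4] Tt [ 0.038 -1.198 -0.263] eul [179.91   0.42  76.7 ] q6 1.872
pin [np.float64(49.5), np.float64(50.3)]
25.83 [0.5337 0.1148 0.068 ] 0.0572 Ft [-6.5  0.1 -8.1] Tt [ 0.034 -1.182 -0.167] eul [179.91   0.4   76.69] q6 1.872
354.76 354.67
```

Hypothesis confirmed: the pin tip was drawn in further as the jar was centred (355.9 → 354.7, now about 8.8 mm of travel). Releasing and checking.

Call:
send_rows(series=[-0.1, 0, 0, 0, 0, 0, 0.7, -0.1, 0, 0, 0, 0, 0, 0.8, -0.1, 0, 0, 0, 0, 0, 1, -0.1, 0, 0, 0, 0, 0, 1, -0.1, 0, 0, 0, 0, 0, 1])

```text
clock: 26.35
tcp_pos: [0.533, 0.1165, 0.0671]
orientation: [0.0, 0.784, 0.621, -0.001]
wrist_force: [-0.1, 0.4, 0.2]
finger_gap: 0.0853
```

```bash
python3 -c "
from h import *
st(1);print([tip(read_camera('side')) for _ in range(3)])"
```

```text
26.35 [0.533  0.1165 0.0671] 0.0853 Ft [ 0.4 -0.2 -0.2] Tt [ 0.029 -0.014 -0.03 ] eul [-1.7996e+02  1.1000e-01  7.6740e+01] q6 1.871
pin [np.float64(50.4)]
26.4 [0.5331 0.1165 0.0672] 0.0855 Ft [ 0.  -0.2 -0.5] Tt [-0.028 -0.025 -0.028] eul [-1.7997e+02  1.0000e-01  7.6750e+01] q6 1.871
[354.7, 354.67, 354.69]
```

Call:
send_rows(series=[0, 0, -1, 0, 0, 0, 1, 0, 0, -3, 0, 0, 0, 1, 0, 0, -6, 0, 0, 0, 1, 0, 0, -9, 0, 0, 0, 1, 0, 0, -12, 0, 0, 0, 1, 0, 0, -15, 0, 0, 0, 1, 0, 0, -17, 0, 0, 0, 1])

```text
clock: 27.13
tcp_pos: [0.5341, 0.1169, 0.2416]
orientation: [0.002, 0.784, 0.621, 0.001]
wrist_force: [0.8, 0.0, -0.1]
finger_gap: 0.0854
```

```bash
python3 -c "
from h import *
rep();print(rel([.30,-.35,.26],90))
print(rel([.42,-.2,.24],85))"
```

```text
27.13 [0.5341 0.1169 0.2416] 0.0854 Ft [0.2 0.8 0.1] Tt [-0.038 -0.002  0.012] eul [1.7977e+02 2.0000e-02 7.6750e+01] q6 1.872
(array([-50.81, -12.08,  -1.87]), array([  0.23,   0.04, -13.25]))
(array([-33.46,  -3.85,   0.16]), array([ 0.23,  0.03, -8.25]))
```

Call:
send_rows(series=[-33, -4, 0, 0, 0, 0, 1, -33, -4, 0, 0, 0, 0, 1, -33, -4, 0, 0, 0, 0, 1, -33, -4, 0, 0, 0, 0, 1, -33, -4, 0, 0, 0, 0, 1, -33, -4, 0, 0, 0, 0, 1, -33, -4, 0, 0, 0, 0, 1, -50, -13, -2, 0, 0, 0, 1, -50, -13, -2, 0, 0, 0, 1, -50, -13, -2, 0, 0, 0, 1])

```text
clock: 27.97
tcp_pos: [0.3555, -0.257, 0.2499]
orientation: [0.001, 0.784, 0.621, -0.0]
wrist_force: [1.8, -0.4, 0.3]
finger_gap: 0.0856
```

Call:
send_rows(series=[-11, -7, 0, 0, 0, 0, 1, -11, -7, 0, 0, 0, 0, 1, -11, -7, 0, 0, 0, 0, 1, -11, -7, 0, 0, 0, 0, 1, -11, -7, 0, 0, 0, 0, 1])

```text
clock: 28.38
tcp_pos: [0.2618, -0.3485, 0.2497]
orientation: [0.001, 0.786, 0.619, -0.001]
wrist_force: [0.7, -0.3, 0.6]
finger_gap: 0.0856
```

```bash
python3 -c "
from h import *
rep()
s=np.mean([read_camera('side') for _ in range(4)],0);t=np.mean([read_camera('top') for _ in range(4)],0);np.savez('fin2.npz',s=s,t=t)
print('tip',tip(np.load('fin.npz')['s']),tip(s))
a=cv2.resize(s[230:375,212:312].astype(np.uint8),(413,600),interpolation=2)
b=cv2.resize(t[220:300,298:425].astype(np.uint8),(381,240),interpolation=2)
c=cv2.resize(t.astype(np.uint8),(381,286));c=np.vstack([c,np.zeros((74,381,3),np.uint8)])
cv2.imwrite('pics/f2.png',np.hstack([a,np.vstack([b,c])]))"; sed -i 's/fin.npz/fin2.npz/' m.py; python3 m.py | grep -E "px|jaw"
```

```text
28.38 [ 0.2618 -0.3485  0.2497] 0.0856 Ft [-0.2  0.7 -0.6] Tt [ 0.025  0.056 -0.009] eul [1.7996e+02 1.3000e-01 7.6420e+01] q6 0.698
tip 355.91 354.72
top px/10mm [-4.62699266 -1.04929697]
side px/10mm [-0.83674689 -4.08751614]
jaw top end (-4.0, -0.833333333333333, 0.99) lower (-4.0, -1.0, 0.99)
side jaw (-0.5, -3.3333333333333335, 0.99) (-0.833333333333333, -3.6666666666666665, 0.99)
```

View pics/f2.png

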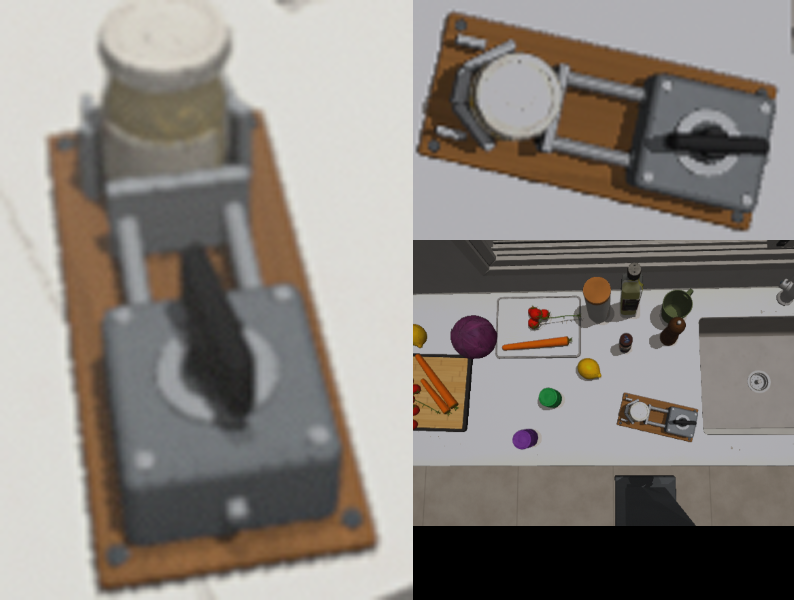

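```bash
cat > j.py <<'E'
from h import *
v=[.5189,.0534,-.232];a=np.linspace(0,2*np.pi,180)
for f in('fin.npz','fin2.npz'):
    t=np.load(f)['t'].astype(np.uint8)
    g=cv2.GaussianBlur(cv2.cvtColor(t,cv2.COLOR_BGR2GRAY),(3,3),0).astype(np.float32)
    def sc(x,y):
        def s(r):
            q=proj('top',np.c_[x+r*np.cos(a),y+r*np.sin(a),0*a+.113]).astype(np.float32);return cv2.remap(g,q[:,0].reshape(-1,1),q[:,1].reshape(-1,1),1).ravel()
        return np.minimum(s(.0265)-s(.0325),60).mean()
    G=sorted(((sc(x,y),x,y) for x in np.arange(.522,.545,.0005) for y in np.arange(.105,.13,.0005)),reverse=True)[:15]
    m=np.mean(G,0);print(f,m.round(4),'clamp',R.from_euler('z',-v[2]).apply([m[1]-v[0],m[2]-v[1],0]).round(4))
# subpixel jaw travel by phase/ECC on the rod-free jaw ends (side, top)
t0=cv2.imread('pics/top0.png');s0=cv2.imread('pics/side0.png')
g=lambda i:cv2.cvtColor(i.astype(np.uint8),cv2.COLOR_BGR2GRAY)
d=np.load('fin2.npz')
for n,A,B,(x,y,w,h),ini in(('side',s0,d['s'],(236,282,40,12),(-.6,-3.5)),('top hi',t0,d['t'],(347,240,10,8),(-4,-.9)),('top lo',t0,d['t'],(345,264,10,8),(-4,-.9))):
    W=np.float32([[1,0,x+ini[0]],[0,1,y+ini[1]]])
    try:c,W=cv2.findTransformECC(g(A)[y:y+h,x:x+w],g(B),W,cv2.MOTION_TRANSLATION,(3,100,1e-5),None,3);print(n,c.__round__(3),W[0,2]-x,W[1,2]-y)
    except cv2.error as e:print(n,'fail')
E
python3 j.py
```

```text
fin.npz [55.4483  0.5311  0.1163] clamp [-0.0026  0.0641  0.    ]
fin2.npz [51.1237  0.5341  0.1181] clamp [-0.0001  0.0665  0.    ]
side 0.977 -0.68759155 -3.302765
top hi fail
top lo 0.891 -3.6673584 -0.8247986
```

Jar is now centred (x ≈ −0.1 mm) and deeper in the V. Jaw travel reads about 8.0–8.7 mm, against 9–10 mm expected. With time left, one gentle seating wiggle across x, watched on the pin, will show whether anything is still hung up.

```bash
python3 -c "
from h import *
print(rel([.42,-.15,.24],76.7),rel([.5340,.1160,.20],76.7))"
```

```text
(array([22.6 , 10.7 ,  0.88]), array([0.01, 0.08, 0.19])) (array([51.1 , 15.76,  4.84]), array([0.01, 0.08, 0.19]))
```

Call:
send_rows(series=[22.6, 10.7, 1, 0, 0, 0.2, 1, 22.6, 10.7, 1, 0, 0, 0.2, 1, 22.6, 10.7, 1, 0, 0, 0.2, 1, 22.6, 10.7, 1, 0, 0, 0.2, 1, 22.6, 10.7, 1, 0, 0, 0.2, 1, 22.6, 10.7, 1, 0, 0, 0.2, 1, 22.6, 10.7, 1, 0, 0, 0.2, 1, 26, 11.3, 1, 0, 0, 0.2, 1, 29.5, 12, 1, 0, 0, 0.2, 1, 33, 12.6, 1, 0, 0, 0.2, 1])

```text
clock: 29.62
tcp_pos: [0.4624, -0.0526, 0.2385]
orientation: [0.001, 0.785, 0.62, -0.001]
wrist_force: [0.9, -0.3, 0.1]
finger_gap: 0.0853
```

```bash
python3 -c "
from h import *
print(now()[0],rel([.5340,.1165,.16],76.7))"
```

```text
[ 0.46244651 -0.05261676  0.23853445] (array([18.12,  3.03,  7.83]), array([ 0.01,  0.09, -0.13]))
```

Call:
send_rows(series=[4, 0.7, 1, 0, 0, 0, 1, 8, 1.4, 2, 0, 0, 0, 1, 12, 2, 3, 0, 0, 0, 1, 15.5, 2.6, 4, 0, 0, 0, 1, 18, 3, 6, 0, 0.1, -0.1, 1, 18, 3, 7.8, 0, 0.1, -0.1, 1, 18, 3, 7.8, 0, 0.1, -0.1, 1, 18, 3, 7.8, 0, 0.1, -0.1, 1, 18, 3, 7.8, 0, 0.1, -0.1, 1])

```text
clock: 30.37
tcp_pos: [0.533, 0.1133, 0.161]
orientation: [0.0, 0.785, 0.62, 0.0]
wrist_force: [-0.4, -0.2, 1.1]
finger_gap: 0.0852
```

```bash
python3 -c "
from h import *
rep();print(now()[0],rel([.5340,.1165,.069],76.7))"
```

```text
30.37 [0.533  0.1133 0.161 ] 0.0852 Ft [-0.3 -0.3 -1.1] Tt [-0.019 -0.024  0.   ] eul [ 1.7998e+02 -1.0000e-02  7.6630e+01] q6 1.866
[0.53298577 0.11329127 0.16104758] (array([0.33, 0.02, 9.2 ]), array([ 0.02, -0.01, -0.07]))
```

Call:
send_rows(series=[0.3, 0, 2.5, 0, 0, 0, 1, 0.3, 0, 5.5, 0, 0, 0, 1, 0.3, 0, 7.8, 0, 0, 0, 1, 0.3, 0, 9.2, 0, 0, 0, 1, 0.3, 0, 9.2, 0, 0, 0, 1, 0.3, 0, 9.2, 0, 0, 0, 0.85, 0.3, 0, 9.2, 0, 0, 0, 0.75, 0.3, 0, 9.2, 0, 0, 0, 0.7, 0.3, 0, 9.2, 0, 0, 0, 0.65, 0.3, 0, 9.2, 0, 0, 0, 0.6], newtons=20)

```text
clock: 31.2
tcp_pos: [0.5354, 0.1167, 0.0703]
orientation: [0.001, 0.785, 0.62, 0.002]
wrist_force: [-0.3, -0.1, 6.8]
finger_gap: 0.0572
```

Call:
send_rows(series=[0, 0, 0, 0, 0, 0, 0.6, 0, 0, 0, 0, 0, 0, 0.6])

```text
clock: 31.37
tcp_pos: [0.5354, 0.1167, 0.0703]
orientation: [0.001, 0.785, 0.62, 0.002]
wrist_force: [-1.0, 1.1, 6.9]
finger_gap: 0.0574
```

```bash
python3 -c "
from h import *
rep();print([tip(read_camera('side')) for _ in range(2)])"
```

```text
31.37 [0.5354 0.1167 0.0703] 0.0574 Ft [ 0.9 -1.2 -6.9] Tt [0.042 0.14  0.128] eul [ 1.7977e+02 -1.0000e-01  7.6640e+01] q6 1.872
[354.42, 354.39]
```

Call:
send_rows(series=[0, 0.1, 0, 0, 0, 0, 0.6, 0, 0.2, 0, 0, 0, 0, 0.6, 0, 0.2, 0, 0, 0, 0, 0.6])

```text
clock: 31.72
tcp_pos: [0.5356, 0.1166, 0.0703]
orientation: [-0.0, 0.784, 0.62, 0.001]
wrist_force: [-5.0, 2.7, 11.0]
finger_gap: 0.0572
```

```bash
python3 -c "
from h import *
rep();print([tip(read_camera('side')) for _ in range(2)])"
```

```text
31.72 [0.5356 0.1166 0.0703] 0.0572 Ft [  1.5  -5.5 -11. ] Tt [1.009 0.178 0.105] eul [ 1.7996e+02 -1.0000e-01  7.6660e+01] q6 1.871
[354.41, 354.45]
```

Call:
send_rows(series=[0, -0.2, 0, 0, 0, 0, 0.6, 0, -0.4, 0, 0, 0, 0, 0.6, 0, -0.4, 0, 0, 0, 0, 0.6])

```text
clock: 32.07
tcp_pos: [0.5353, 0.1167, 0.0703]
orientation: [0.003, 0.785, 0.62, 0.003]
wrist_force: [4.5, -1.5, 4.1]
finger_gap: 0.0575
```

```bash
python3 -c "
from h import *
rep();print([tip(read_camera('side')) for _ in range(2)])"
```

```text
32.07 [0.5353 0.1167 0.0703] 0.0575 Ft [-0.4  4.8 -4. ] Tt [-1.084  0.027 -0.093] eul [ 1.7956e+02 -8.0000e-02  7.6630e+01] q6 1.873
[354.4, 354.43]
```

Gripping let it settle the last bit (tip 354.4, about 9.2 mm), and it now resists ±5 N sideways without moving. It is firmly seated. Releasing and retreating.

Call:
send_rows(series=[0, 0.2, 0, 0, 0, 0, 0.6, 0, 0.2, -0.1, 0, 0, 0, 0.7, 0, 0.2, -0.1, 0, 0, 0, 0.85, 0, 0.2, -0.1, 0, 0, 0, 1, 0, 0.2, -0.1, 0, 0, 0, 1, 0, 0.2, -2, 0, 0, 0, 1, 0, 0.2, -6, 0, 0, 0, 1, 0, 0.2, -10, 0, 0, 0, 1, 0, 0.2, -14, 0, 0, 0, 1, 0, 0.2, -17, 0, 0, 0, 1])

```text
clock: 33.0
tcp_pos: [0.5337, 0.1164, 0.2413]
orientation: [0.0, 0.785, 0.62, 0.001]
wrist_force: [0.5, 0.6, -0.3]
finger_gap: 0.0854
```

Call:
send_rows(series=[-33, -4, 0, 0, 0, 0, 1, -33, -4, 0, 0, 0, 0, 1, -33, -4, 0, 0, 0, 0, 1, -33, -4, 0, 0, 0, 0, 1, -33, -4, 0, 0, 0, 0, 1, -33, -4, 0, 0, 0, 0, 1, -33, -4, 0, 0, 0, 0, 1, -50, -13, -2, 0, 0, 0, 1, -50, -13, -2, 0, 0, 0, 1, -50, -13, -2, 0, 0, 0, 1])

```text
clock: 33.83
tcp_pos: [0.3548, -0.2568, 0.2486]
orientation: [-0.001, 0.785, 0.62, 0.0]
wrist_force: [1.5, -0.6, 0.4]
finger_gap: 0.085
```

Call:
send_rows(series=[-11, -7, 0, 0, 0, 0, 1, -11, -7, 0, 0, 0, 0, 1, -11, -7, 0, 0, 0, 0, 1, -11, -7, 0, 0, 0, 0, 1, -11, -7, 0, 0, 0, 0, 1])

```text
clock: 34.25
tcp_pos: [0.2611, -0.348, 0.2484]
orientation: [-0.001, 0.786, 0.618, 0.0]
wrist_force: [-0.4, 0.2, 0.3]
finger_gap: 0.0854
```

```bash
python3 -c "
from h import *
rep()
s=np.mean([read_camera('side') for _ in range(4)],0);t=np.mean([read_camera('top') for _ in range(4)],0);np.savez('fin2.npz',s=s,t=t)
print('tip',tip(s))
for l in('spice_jar','lemon','pepper_mill','mustard_jar'):print(l,[(round(d['p'],2),np.round(d['box'],0)) for d in silhouettes('top',l)])
"; python3 m.py | grep jaw; python3 j.py
```

```text
34.25 [ 0.2611 -0.348   0.2484] 0.0854 Ft [ 0.1 -0.5 -0.3] Tt [0.02  0.038 0.008] eul [-1.7997e+02 -6.0000e-02  7.6320e+01] q6 0.697
tip 354.39
spice_jar [(0.86, array([302., 136.,  21.,  32.])), (0.65, array([336., 244.,  37.,  33.]))]
lemon [(0.92, array([244., 172.,  31.,  32.]))]
pepper_mill [(0.68, array([364., 115.,  39.,  40.]))]
mustard_jar [(0.93, array([147., 276.,  36.,  29.])), (0.73, array([185., 216.,  36.,  27.])), (0.6, array([316., 235.,  31.,  29.]))]
jaw top end (-4.5, -1.0, 0.95) lower (-4.166666666666666, -1.0, 0.97)
side jaw (-0.666666666666667, -4.0, 0.99) (-1.0, -3.8333333333333335, 1.0)
fin.npz [55.4483  0.5311  0.1163] clamp [-0.0026  0.0641  0.    ]
fin2.npz [50.6861  0.5353  0.1188] clamp [0.001  0.0674 0.    ]
side 0.982 -0.7674408 -3.7348022
top hi fail
top lo 0.913 -4.1697083 -1.0414734
```

All three measures now give 9.2–9.6 mm of jaw travel. The jar is upright and seated, and the other things have not moved. Handing in.

```bash
python3 -c "
from workcell import *
print(hand_in())"
```

```text
the job is handed in; nothing more can be done
None
```

The mustard jar stands upright in the clamp with the jaw pressing it, the arm is clear of everything, and the job was handed in at about 34.5 s. `hand_in()` reports no verdict.

- **What I did:** I set the jar in about 3 mm clear of the jaw, then turned the knob clockwise to about 1.41 rad, feeling the torque and watching the pin. The resistance stayed near 0.2 N m with no hard stop felt.
- **What went wrong first:** The jar was about 2.6 mm off-centre and had jammed on one wing of the V, so the jaw stopped at about 6.3 mm. I first took this for a ledge on the cam and turned about 10° further. I then let go of the knob, centred the jar by gripping it twice, and the jaw sprang the rest of the way.
- **Last checks:** Jaw travel reads 9.2–9.6 mm from the pin, the top camera and the side camera, a little under the nominal 10 mm. While gripped, the jar did not shift under about 5 N pushed either way. The spice jar, lemon, pepper mill and look-alike jars appear unmoved.
- **Not certain:**
  - I judged that the jaw is off the cam from the turn since the drop began (about 0.75 rad, more than the 0.6 allowed); I could not see it.
  - The knob is probably past the home point, within its 0.2 rad of free travel, rather than exactly at it.

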